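# Lock a camera dock: pin home, R-clip in

### The job

Lock the white camera module in its clevis on the breadboard: push the black-headed lock pin fully home, then take the R-clip with the orange tab from its blue rack and push its straight leg down through the pin's cross-hole until the bent leg has ridden over the pin and snapped closed under it, with the clip fully home and upright, and let go. Find the hole by feel and push gently (never more than about 25 N between clip and pin or dock), and leave the other things on the table where they are.

Things in the scene. Friction and masses are not known exactly. Their poses are not given: they have to be found in the camera images.
- dock: Fixed dock: aluminium clevis, two upright cheeks 28 mm wide (x), outer faces at y = -20 and +20 mm, tops at z = 69 mm, on a base plate 50 mm wide and 10 mm thick; it carries a white camera module (x 55 to 150, y -42 to 42 mm, up to z = 98 mm; lens to x = 172 mm). Origin: on the table below the pin's axis, midway between the cheeks; z up. The pin lies along y.
- dock_axis (a point): Point of the pin's axis midway between the cheeks, 55 mm above the table. The steel lock pin, 20 mm in diameter, lies along the dock's y axis through this point. Its vertical cross-hole is 7 to 7.5 mm wide; its centre is always 85.5 mm from the outer face of the pin's head, and the blunt nose ends 14 mm beyond it. Neither pin nor hole is measured.
- dock_entry (a point): Point of the pin's axis in the outer face of the -y cheek, the head's side. The black head is 32 mm in diameter, 10 mm thick; the pin slides to +y until the head meets a brass shim collar. The collar is set differently each time and does not yield: with the pin home the head's outer face is 12.5 to 32.5 mm outside this point.
- dock_exit (a point): Point of the pin's axis in the outer face of the +y cheek, where the pin's nose comes out. With the pin home the cross-hole's centre is 13 to 33 mm outside this point (which, depends on the shim). The pin's crown is 10 mm above this point; the clip goes in from above.
- pin (a joint): How far the lock pin has been pushed towards the dock's +y, in m: 0 = drawn out, 0.045 = home (head against the shim). Starts at 0 to 0.010, the cross-hole hidden inside the clevis. Sliding friction about 3 N; it stays where it is left.
- clip: Loose R-clip of 5 mm steel wire, 60 to 95 g. Origin: rounded tip of the straight leg; z runs up the leg. The sprung bent leg hangs beside it on the +x side, out to x = 18 mm, its flared tip at z = 13 mm. The clip's xz plane must stand across the pin (its x along the dock's x, either way round). In the cross-hole the straight leg has about 1 mm of play each way.
- clip_tab (a point): Centre of the clip's orange tab, to be gripped: 36 mm (clip's x) by 12 mm (y) by 30 mm high, centre 77 mm above the straight leg's tip. Axes as the clip's. Fingertips stay clear of the cheeks if they reach no lower than 54 mm above the leg's tip.
- clip_shoulder (a point): Underside of the orange neck (12 x 12 mm) around the straight leg, 45.5 mm above its tip: it stops on the pin's crown when the clip is fully home (tip then 19.5 mm above the table).
- clip_leg (a joint): How far the clip's bent leg is sprung outward about its hinge at the tab, in rad: 0 = free, about 0.12 when riding over the pin's widest part, 0 to 0.04 when snapped closed around it. It meets the pin once the straight leg is 15 to 20 mm into the hole; pressing it over then takes 8 to 18 N.
- rack: Fixed blue block 70 x 44 x 52 mm (x, y, z) with a slot in which the clip stands upright, shoulder on the block's top. Origin: centre of the underside. At the start the clip's straight leg is at the rack's x = 0, y = 0, axes parallel, its tip 6.5 mm above the table, its tab from z = 68 to 98 mm.
- slidebox: Fixed white open box 80 x 60 x 35 mm with dividers; bystander. Origin: centre of the underside.
- oil: Small amber bottle, 36 mm in diameter, 75 mm high, bystander. Origin: centre of the underside.
- dish: Shallow glass dish, 70 mm in diameter, 16 mm high, bystander. Origin: centre of the underside.
- spacer: Aluminium ring, 52 mm in diameter, 14 mm high, bystander. Origin: centre of the underside.
- driver: Grey screwdriver 160 mm long, lying, bystander.
- jar: Glass jar, 52 mm in diameter, 60 mm high, bystander. Origin: centre of the underside.
- objective: Steel microscope objective, 26 mm in diameter, 42 mm high, standing nose up, bystander. Origin: centre of the underside.
There are look-alikes about, which are no part of the job. Of the things that look like the clip, the largest one is meant.

How it is judged:
By the outcome, as a careful person would: the job done as asked, in the order asked, and still so for the second after the job is handed in, with the robot touching nothing.
It also fails if it takes over 72 s, if anything falls off the work surface, if the arm or the gripper's body presses on something with over 40 N, if the wrist force passes 120 N, or if a joint passes its speed limit or range.

### The arm

A 6-joint arm with a two-finger parallel gripper is mounted at the origin on the work surface. World frame = base frame: x ahead of the robot, y to its left, z up, the work surface at z = 0. Lengths are in m, angles in rad, forces in N, time in s.
With the tool pointing down it reaches from about 0.25 to 0.775 m from the base axis. Payload 4 kg.
Tool frame: the origin (TCP) lies between the finger pads; the fingertips stand 11 mm ahead of it and the grasp point (between the pads) lies 8 mm behind it; z points along the fingers, y is the direction in which the jaws open and shut (so a half turn about z gives the same grasp; the last joint's range is limited). The gripper opens to 94 mm and grips with 3 to 60 N. Pads are 16 mm wide; open, the fingers measure 119 mm over their backs; the gripper's body (75 mm by 177 mm) begins 78 mm behind the grasp point.
Start: joints at [1.133, 0.087, 1.371, -0, 1.684, -0.103], TCP at [0.181, 0.519, 0.217] pointing down, gripper open.
Joint ranges: [-3.1, 3.1], [-0.76, 2.03], [0.27, 2.55], [-1.08, 4.22], [0.17, 2.65], [-2.57, 2.57]. Speed limits (rad/s): [2.79, 2.79, 3.14, 3.14, 3.14, 3.14].

### API

Orientations are given as [roll, pitch, yaw] about the fixed x, y, z axes, in that order (R = Rz(yaw) Ry(pitch) Rx(roll)).
In Python, from bench import get_obs, cams, ticket gives the robot as it stands. The module is installed in compiled form; this text tells all that it offers.
- The arm moves only by the shell command python3 -m crank 'ROWS'. ROWS is JSON, a list of rows, each an object of numbers: "tx", "ty", "tz": the shift along the tool's x, y, z in cm; "twist": the turn about the tool's z in degrees; "grip": the opening, from 0 (shut) to 1 (fully open). In form: [{"tx": .., "ty": .., "tz": .., "twist": .., "grip": ..}, ...]. A call has 1 to 12 rows; each row shifts and turns the commanded pose from where the row before left it, along the tool's axes as they then stand; what a row does not reach is not made up. A row lasts 1/8 s, in which the tool goes at most 62.5 mm and 10.7 degrees, less where a joint would pass 70% of its speed; a pose out of reach is approached as far as the arm can. A call is refused whole if a number of a shift passes 6.25 or a number of a turn 10.7, either way. A call with a gripper value outside its range is refused whole. The fingers move at their own pace and stop on an object; the grip force is fixed at half the most. Time passes only in rows, so rows that do not move let the fingers close. It gives the time, the measured TCP pose, the force and the opening at its end, in the units of the state.
- get_obs(): the state, without advancing time (a new reading comes with each control period).
- cams.snapshot(name): name is "scene" or "side" or "wrist"; returns a dict with "frame" (384x512x3 uint8, red, green, blue), "intrinsics" (3x3 intrinsics, pixels), "R" (3x3) and "t" (3): a world point X has camera coordinates R X + t; the wrist camera has in their place "hand_eye" (4x4, takes a point from camera to tool coordinates, whose origin is the TCP and whose axes are the flange's). Camera axes: x right, y down, z forward; pixel columns grow to the right and rows downward; lengths in m; the calibration is good to about 2 mm. A picture is of the moment at which its call begins: read the wrist's pose just before it. There is no depth.
- ticket.close_job(): hands the job in, once; it reports no verdict.
Trained networks look in a picture, given as the dict that the camera call returned (one of the last four; its "shot" number tells which), for a name from the list of things; names that differ only in an ending like _2 or _b are one class to them, and where a whole thing is asked for, a point or a joint stands for the part that bears it (a point fixed in the world has none). Each returns a list of dicts, best first, with "conf" (0 to 1); they miss things now and then, are a little off and sometimes report something else, mostly with a low value. They report only what shows in the picture. A call takes as long as a camera call. They do not tell look-alikes from the thing itself.
- cams.outline_of(picture, query): "region" (384x512 bool, what is visible of it) and "centre" ([column, row] in pixels, amid what is visible of it).
The state is a dict: "time": time; "joint_positions": joint angles; "qvel": joint speeds; "joint_torque": joint torques, N m; "tool_pos": TCP position; "ee_rot": TCP orientation; "wrist_force": force on the tool from outside, world axes, zero at the start; "wrist_torque": the same for the moment, N m; "width": finger opening in m.
Only numpy, scipy, OpenCV 4.12 (cv2) and the standard library are available. Lean on these libraries where they do the work, as an engineer would, in place of code of your own. Each camera call takes 0.05 s, during which the arm holds its last target.

## Working session

There is one attempt and no reset: what is moved stays moved. The work goes in short steps, Python scripts to look and compute and a shell command to move; the robot and the scene stay as the last step left them, time stands still between calls to the robot, and variables do not carry over. Pictures are saved under pics/ and viewed, and the job is handed in when it is done.

```bash
mkdir -p pics; cat > h.py <<'E'
import numpy as np,cv2
from bench import get_obs,cams,ticket
from scipy.spatial.transform import Rotation as Ro
def save(n,f,s=1.5): cv2.imwrite('pics/'+n,cv2.resize(f,None,fx=s,fy=s,interpolation=cv2.INTER_CUBIC)[:,:,::-1])
E
python3 - <<'E'
from h import *
np.set_printoptions(precision=4,suppress=True)
o=get_obs();print(o)
for n in['scene','side','wrist']:
    p=cams.snapshot(n);save(n+'0.png',p['frame']);print(n,{k:v for k,v in p.items() if k!='frame'})
    for q in['dock','clip','rack','pin','clip_tab']:
        for d in cams.outline_of(p,q)[:4]:
            r=d['region'];ys,xs=np.where(r);print(q,round(d['conf'],2),d['centre'],r.sum(),xs.min(),xs.max(),ys.min(),ys.max())
print(get_obs()['time'])
E
```

```text
{'time': 0.0, 'joint_positions': array([ 1.1329,  0.0879,  1.3723, -0.0001,  1.6836, -0.1031]), 'qvel': array([-0.0015, -0.0023,  0.0002, -0.0004,  0.0025,  0.0007]), 'joint_torque': array([  0.0006, -34.0204, -30.2421,   0.0717,   0.0335,  -0.0002]), 'tool_pos': array([0.1805, 0.519 , 0.2153]), 'ee_rot': array([-3.1394, -0.0002,  2.8068]), 'wrist_force': array([ 1.234 , -0.2423, -0.2499]), 'wrist_torque': array([-0.0239,  0.0074, -0.0205]), 'width': 0.09434457733986502}
scene {'intrinsics': array([[471.45  ,   0.    , 251.2249],
       [  0.    , 471.45  , 188.3114],
       [  0.    ,   0.    ,   1.    ]]), 'R': array([[-0.8096,  0.5867,  0.0199],
       [ 0.3543,  0.5153, -0.7803],
       [-0.468 , -0.6247, -0.625 ]]), 't': array([ 0.4961, -0.1389,  1.5577]), 'shot': 1}
dock 0.97 [252.6, 213.1] 2756 220 296 179 242
dock 0.48 [364.0, 244.4] 195 357 372 236 254
clip 0.74 [365.1, 245.9] 185 357 371 237 254
clip 0.69 [324.1, 336.7] 790 308 342 322 350
clip 0.64 [393.7, 287.3] 170 383 403 280 297
clip 0.44 [327.6, 238.1] 176 319 344 233 246
rack 0.77 [358.5, 262.5] 807 343 380 247 278
p
[... 791 characters left out ...]
.8] 2408 215 286 167 225
pin 0.67 [251.5, 195.5] 2404 215 286 167 225
pin 0.65 [243.4, 215.4] 212 236 254 205 222
clip_tab 0.64 [167.9, 159.0] 147 163 174 152 166
clip_tab 0.45 [188.0, 197.3] 114 179 197 192 202
clip_tab 0.43 [147.4, 167.7] 70 144 155 167 174
wrist {'intrinsics': array([[323.0908,   0.    , 258.1887],
       [  0.    , 323.0908, 193.8725],
       [  0.    ,   0.    ,   1.    ]]), 'hand_eye': array([[ 0.0009, -0.9619, -0.2734,  0.0804],
       [ 1.    ,  0.001 , -0.0001, -0.0022],
       [ 0.0004, -0.2733,  0.9619, -0.1682],
       [ 0.    ,  0.    ,  0.    ,  1.    ]]), 'shot': 3}
clip 0.63 [238.6, 379.4] 86 227 246 377 383
clip_tab 0.62 [235.1, 383.0] 81 228 245 378 383
0.9
```

View pics/scene0.png

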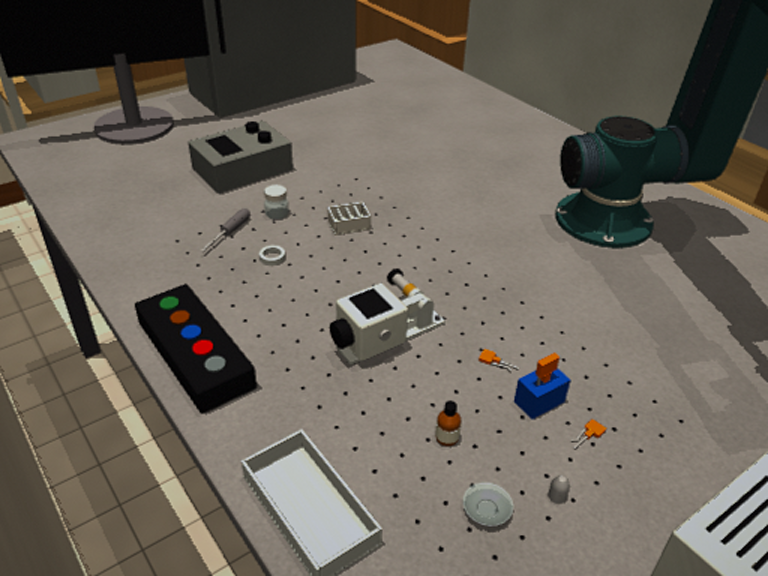

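View pics/side0.png

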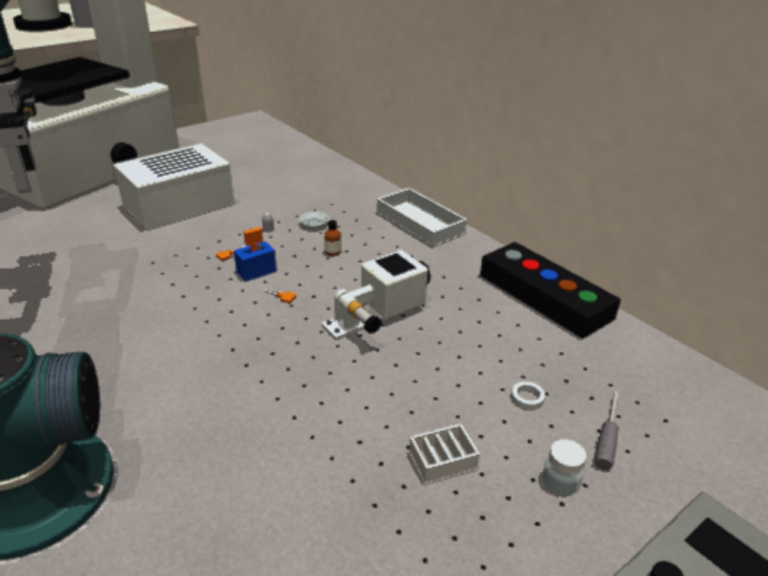

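View pics/wrist0.png

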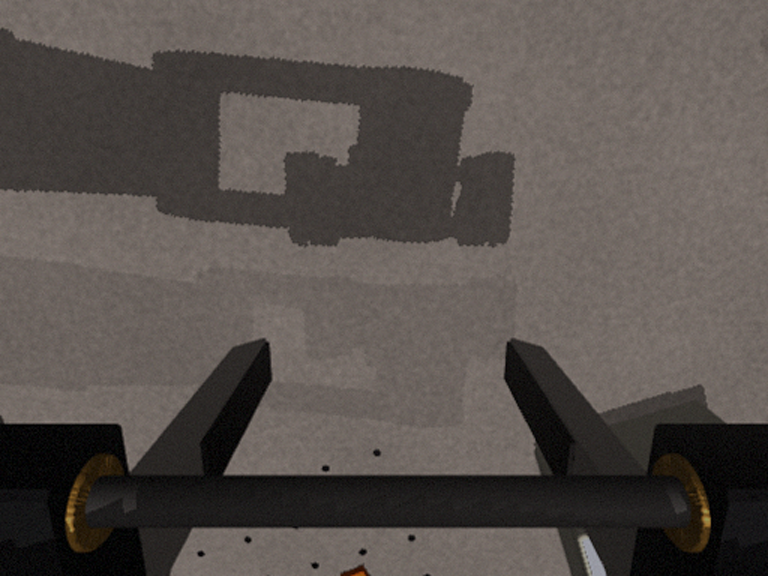

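Scene view, 768 px scale: orange clips at (547,367) standing in the blue rack, (490,356) lying, and (595,428) lying. The one in the blue rack fits, since it is upright, the largest, and in its rack. I'll confirm it in a crop.

```bash
python3 - <<'E'
from h import *
p=cams.snapshot('scene');f=p['frame'];np.save('s.npy',f)
c=lambda f,x,y,w,h,s:cv2.resize(f[y:y+h,x:x+w],None,fx=s,fy=s,interpolation=cv2.INTER_CUBIC)
save('c1.png',c(f,310,220,100,80,7),1)
save('c2.png',c(f,210,170,95,75,8),1)
p=cams.snapshot('side');f=p['frame'];np.save('d.npy',f)
save('c3.png',c(f,140,140,65,65,9),1)
save('c4.png',c(f,205,160,90,70,8),1)
E
```

```text
(no output)
```

View pics/c1.png

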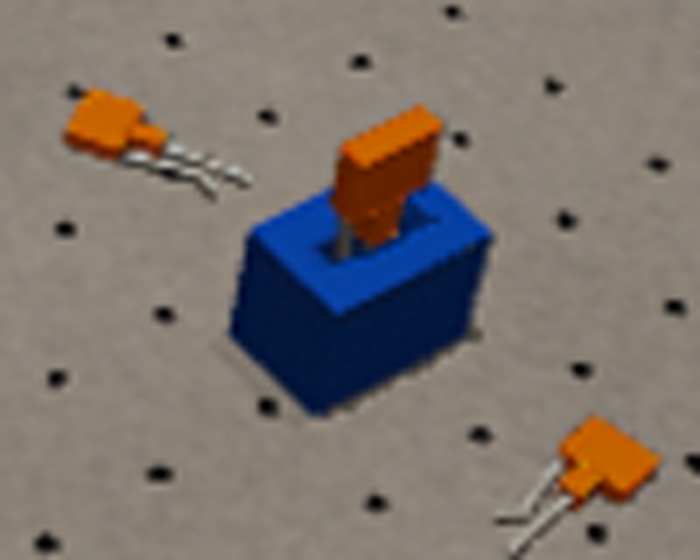

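View pics/c2.png

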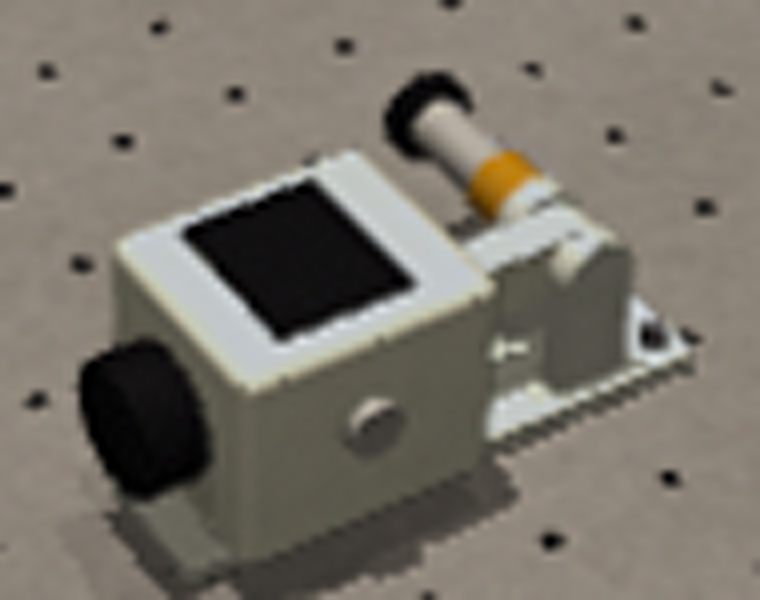

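View pics/c3.png

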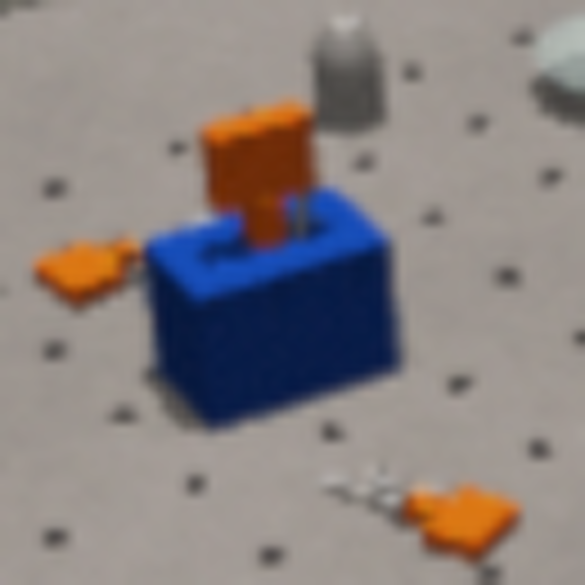

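View pics/c4.png

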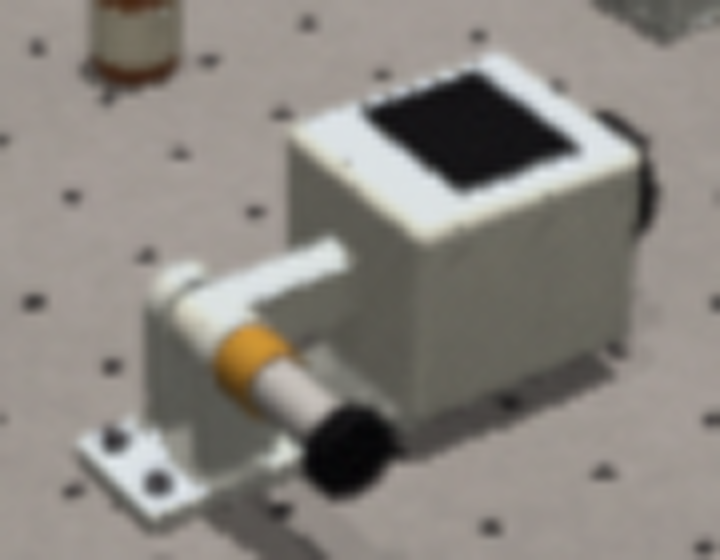

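The crop confirms it: the big upright clip is in the rack at raw scene (364,246), and the two loose lying ones are smaller look-alikes. Next I fit the dock and rack poses from corner points in both views.

```bash
cat > fit.py <<'E'
from h import *
from scipy.optimize import least_squares
P={n:cams.snapshot(n) for n in['scene','side']}
def proj(n,X):
    p=P[n];c=X@np.array(p['R']).T+p['t'];q=c@np.array(p['intrinsics']).T;return q[:,:2]/q[:,2:]
def raw(u,s,o): return (np.array(u)+.5)/s-.5+np.array(o)
def W(a,M): 
    c,s=np.cos(a[2]),np.sin(a[2]);M=np.array(M)/1000
    return np.c_[a[0]+c*M[:,0]-s*M[:,1],a[1]+s*M[:,0]+c*M[:,1],M[:,2]]
def fit(sets,x0):
    f=lambda a:np.concatenate([(proj(n,W(a,M))-u).ravel() for n,M,u in sets])
    b=min((least_squares(f,[*x0,y],loss='soft_l1') for y in np.arange(-3,3.2,.7)),key=lambda r:r.cost)
    return b.x,b.fun.reshape(-1,2)
top=lambda x,y:[[55,-42,98],[55,42,98],[150,42,98],[150,-42,98]]
E
cat > f1.py <<'E'
from fit import *
np.set_printoptions(precision=4,suppress=True)
M=[[55,-42,98],[55,42,98],[150,42,98],[150,-42,98]]
d,r=fit([('scene',M,raw([(350,152),(493,288),(248,388),(118,243)],8,(210,170))),
 ('side',M,raw([(425,235),(292,130),(492,55),(635,155)],8,(205,160)))],(.5,.2))
print('dock',d,np.degrees(d[2]));print(r)
k,r=fit([('scene',[[35,-22,52],[35,22,52],[-35,22,52],[35,22,0]],raw([(255,230),(340,312),(492,235),(318,413)],7,(310,220))),
 ('side',[[-35,22,52],[-35,-22,52],[35,-22,52],[35,22,52],[-35,-22,0],[35,-22,0]],raw([(150,243),(203,300),(390,240),(330,190),(215,428),(398,365)],9,(140,140)))],(.4,.3))
print('rack',k,np.degrees(k[2]));print(r)
print('head/exit/tab',W(d,[[0,-20,55],[0,20,55],[0,43,65]]),W(k,[[0,0,83.5]]))
# pin head triangulation along axis
hs=raw((428,112),8,(210,170));hd=raw((345,450),8,(205,160))
for n,u in(('scene',hs),('side',hd)):
    print(n,u,[(y,proj(n,W(d,[[0,y,55]]))[0].round(1)) for y in(-20,-80,-85,-90,-95)])
E
python3 f1.py
```

```text
dock [ 0.5491  0.0354 -0.0289] -1.6554565380835295
[[-0.0744 -2.5853]
 [ 1.2684 -1.8478]
 [-0.2465 -0.2331]
 [-2.4484 -1.1325]
 [-0.4433 -1.286 ]
 [-2.3614 -2.2254]
 [ 0.0109 -2.9494]
 [ 1.2148 -2.4415]]
rack [ 0.5055  0.2929 -0.0282] -1.6134419850932065
[[-1.505   0.3017]
 [-0.3482  0.3914]
 [-0.4862 -0.8994]
 [-0.7695  0.9876]
 [-1.621  -0.0777]
 [-0.7829 -0.0116]
 [-0.3522 -0.3796]
 [-0.6978 -0.8977]
 [-0.402   0.5505]
 [-0.0393  0.2745]]
head/exit/tab [[0.5485 0.0154 0.055 ]
 [0.5497 0.0554 0.055 ]
 [0.5503 0.0784 0.065 ]] [[0.5055 0.2929 0.0835]]
scene [263.0625 183.5625] [(-20, array([274.5, 196. ])), (-80, array([261.6, 184.3])), (-85, array([260.5, 183.3])), (-90, array([259.5, 182.4])), (-95, array([258.4, 181.5]))]
side [247.6875 215.8125] [(-20, array([235.1, 204.1])), (-80, array([248.5, 215.5])), (-85, array([249.7, 216.5])), (-90, array([250.9, 217.5])), (-95, array([252.1, 218.5]))]
```

```bash
python3 -m crank '[{"twist":-8.8,"tz":-1},{"twist":-8.8,"tz":-1},{"tx":-3.5,"ty":-4.5},{"tx":-3.5,"ty":-4.5},{"tx":-3.5,"ty":-4.5},{"tx":-3.5,"ty":-4.5},{"tx":-3.5,"ty":-4.5},{"tx":-3.5,"ty":-4.5},{"tx":-3.5,"ty":-4.5},{"tx":-3.5,"ty":-4.5},{"tx":-3.5,"ty":-4.5},{"tx":-3.5,"ty":-4.5}]'
python3 - <<'E'
from h import *
o=get_obs();p=cams.snapshot('wrist');np.savez('w1.npz',f=p['frame'],K=p['intrinsics'],H=p['hand_eye'],pos=o['tool_pos'],rot=o['ee_rot']);save('w1.png',p['frame']);print(o['time'],o['tool_pos'],o['ee_rot'],o['wrist_force'],o['joint_positions'])
E
```

```text
1.1 [0.18072057 0.51947059 0.21652059] [3.14150156e+00 2.57704020e-05 2.80678360e+00] [-0.16680896  0.348054    0.06524483] [ 1.13291927e+00  8.71786002e-02  1.37069409e+00 -1.63654285e-05
  1.68362670e+00 -1.03069849e-01]invalid input at $[0]: expected keys tx, ty, tz, twist, grip
```

View pics/w1.png

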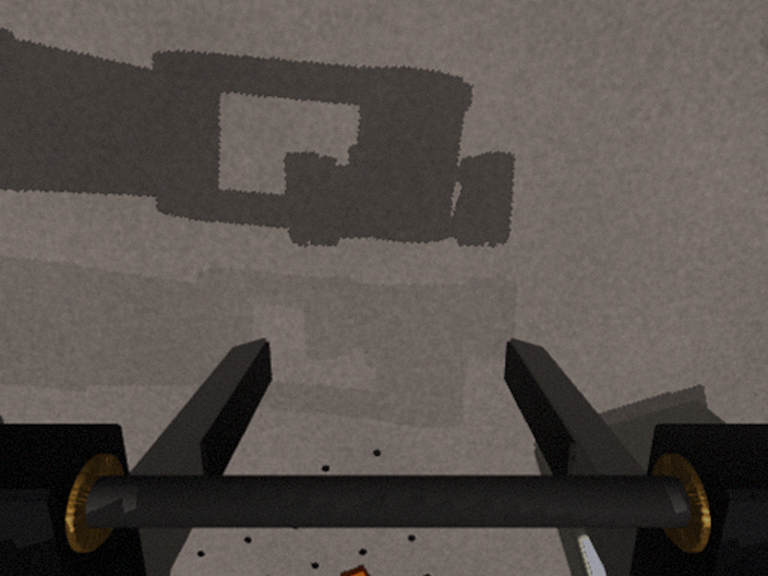

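Rows need all five keys. The picture shows only shadow on the table and the open fingers.

```bash
python3 -m crank '[{"tx":0,"ty":0,"tz":-1,"twist":-8.8,"grip":1},{"tx":0,"ty":0,"tz":-1,"twist":-8.8,"grip":1},{"tx":-3.5,"ty":-4.5,"tz":0,"twist":0,"grip":1},{"tx":-3.5,"ty":-4.5,"tz":0,"twist":0,"grip":1},{"tx":-3.5,"ty":-4.5,"tz":0,"twist":0,"grip":1},{"tx":-3.5,"ty":-4.5,"tz":0,"twist":0,"grip":1},{"tx":-3.5,"ty":-4.5,"tz":0,"twist":0,"grip":1},{"tx":-3.5,"ty":-4.5,"tz":0,"twist":0,"grip":1},{"tx":-3.5,"ty":-4.5,"tz":0,"twist":0,"grip":1},{"tx":-3.5,"ty":-4.5,"tz":0,"twist":0,"grip":1},{"tx":-3.0,"ty":-4.5,"tz":0,"twist":0,"grip":1},{"tx":0,"ty":0,"tz":0,"twist":0,"grip":1}]'
cat > w.py <<'E'
import sys
from h import *
o=get_obs();p=cams.snapshot('wrist');n=sys.argv[1];np.savez(n+'.npz',f=p['frame'],K=p['intrinsics'],H=p['hand_eye'],pos=o['tool_pos'],rot=o['ee_rot']);save(n+'.png',p['frame']);print(o['time'],o['tool_pos'],o['ee_rot'],o['wrist_force'],o['joint_positions'])
E
python3 w.py w2
```

```text
time: 2.65
tool_pos: [0.4807, 0.1031, 0.236]
ee_rot: [-3.141, -0.001, 3.108]
wrist_force: [-0.2, 1.1, 0.1]
width: 0.0941
2.65 [0.48068202 0.10312128 0.23596844] [-3.14088233e+00 -7.01241121e-04  3.10809760e+00] [-0.19737887  1.11243567  0.10791107] [ 9.63690065e-02 -4.58129695e-02  1.46787703e+00 -6.20449767e-04
  1.72031589e+00 -1.44102470e+00]
```

View pics/w2.png

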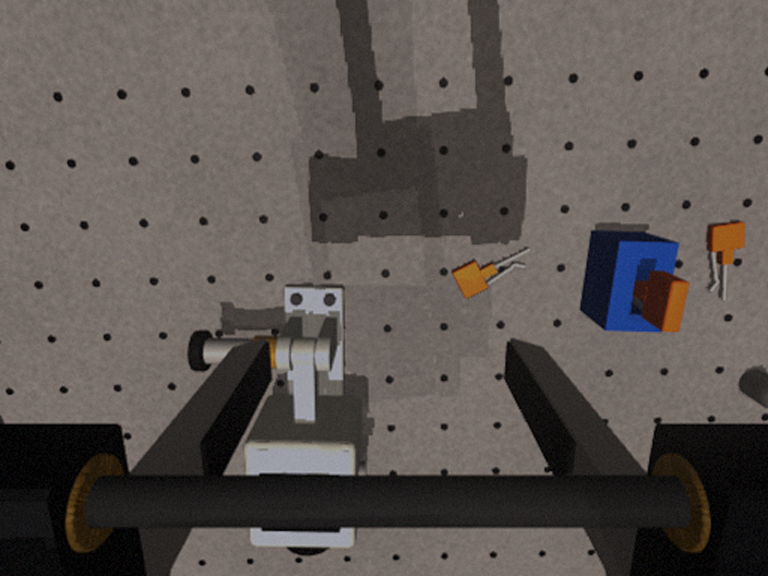

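This view shows dock, pin (head at (200,350), brass collar (265,350)) and rack (630,285). I'll enlarge it for a joint fit.

```bash
python3 - <<'E'
from h import *
f=np.load('w2.npz')['f']
c=lambda f,x,y,w,h,s:cv2.resize(f[y:y+h,x:x+w],None,fx=s,fy=s,interpolation=cv2.INTER_CUBIC)
a=c(f,115,180,130,90,6);b=c(f,375,140,100,90,6)
save('c5.png',a,1);save('c6.png',b,1)
E
```

```text
(no output)
```

View pics/c5.png

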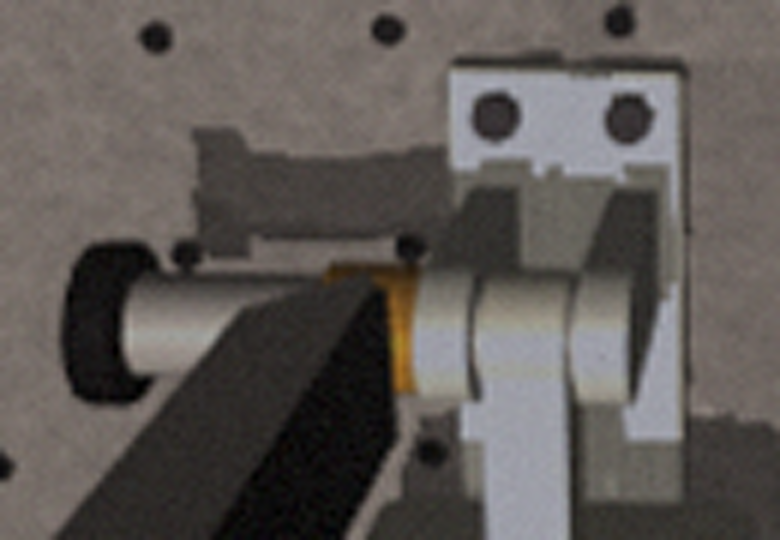

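View pics/c6.png

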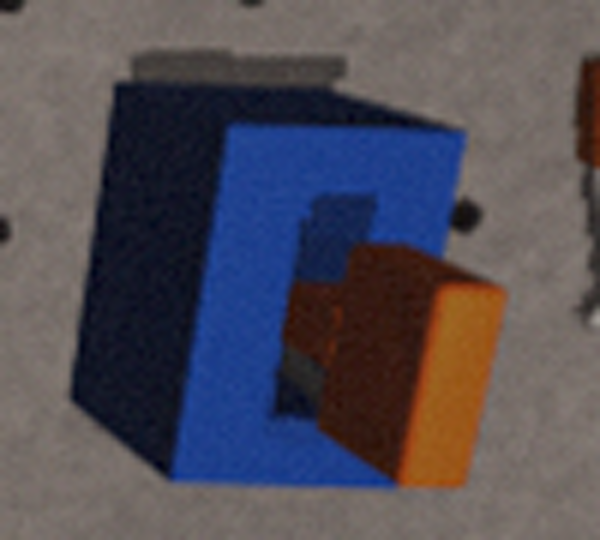

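```bash
cat > f2.py <<'E'
from fit import *
np.set_printoptions(precision=4,suppress=True)
def wproj(z,X):
    R=Ro.from_euler('xyz',z['rot']).as_matrix();T=(X-z['pos'])@R
    H=z['H'];c=(T-H[:3,3])@H[:3,:3];q=c@z['K'].T;return q[:,:2]/q[:,2:]
z=np.load('w2.npz')
if __name__=='__main__':
    S=lambda u:raw(u,6,(375,140))
    Mw=[[-35,-22,52],[-35,22,52],[35,-22,52],[-35,-22,0],[35,-22,0],[-18,-6,98],[-18,6,98],[18,-6,98],[18,6,98]]
    uw=S([(228,127),(465,132),(172,480),(115,85),(73,400),(437,287),(505,292),(398,487),(467,487)])
    fw=lambda a:(wproj(z,W(a,Mw))-uw).ravel()
    r=least_squares(fw,[.5,.29,-.03],loss='soft_l1');print('rack wrist',r.x,np.degrees(r.x[2]));print(r.fun.reshape(-1,2))
    # rack yaw alone check; dock
    sc=raw([(350,152),(493,288),(248,388),(118,243)],8,(210,170));si=raw([(425,235),(292,130),(492,55),(635,155)],8,(205,160))
    wr=raw([(247,443),(355,443),(250,545),(355,545)],1.5,(0,0))
    C=raw([(415,330),(632,330)],6,(115,180));A=raw([(450,110),(685,110)],6,(115,180))
    def g(a,full=False):
        w,x0,x1,h=a[3:7]
        M=lambda s:[[x0,-w,h],[x0,w,h],[x1,w,h],[x1,-w,h]]
        e=[(proj('scene',W(a,M(0)))-sc).ravel(),(proj('side',W(a,[M(0)[i] for i in(0,1,2,3)]))-si).ravel(),(wproj(z,W(a,[M(0)[i] for i in(0,1,3,2)]))-wr).ravel(),
         (wproj(z,W(a,[[0,-20,69],[0,20,69]]))-C)[:,0],(wproj(z,W(a,[[-40,-25,10],[-40,25,10]]))-A)[:,0]]
        return np.concatenate(e)
    b=least_squares(g,[.55,.035,-.02,38,55,150,96],x_scale=[.1,.1,.1,10,10,10,10],loss='soft_l1');print('dock',b.x,np.degrees(b.x[2]));print(b.fun)
    d=b.x
    print('axis pts in wrist px(1.5x)', [(y,(wproj(z,W(d,[[0,y,55]]))[0]*1.5).round(0)) for y in(-90,-85,-80,-75,-20,20)])
    print('plate', (wproj(z,W(d,[[-14,-20,69],[14,-20,69],[-14,20,69],[14,20,69]]))-[115,180])*6)
E
python3 f2.py
```

```text
rack wrist [ 0.5033  0.2912 -0.0573] -3.2857985696654257
[[-0.2467 -0.0021]
 [ 0.0806  0.1497]
 [-0.2561  0.9134]
 [-0.3894 -0.2072]
 [-0.7791  0.3264]
 [ 0.0798 -0.8841]
 [ 0.9654 -1.4208]
 [-0.0032  0.3358]
 [ 0.3493  0.616 ]]
dock [  0.5413   0.0361  -0.0532  40.255   62.7609 153.1634  90.9968] -3.0456775075329148
[ 0.3566 -0.4667  0.1762 -0.1954 -0.1029  0.1812 -0.7713 -0.1051 -1.0011
  0.9453 -1.511   0.2932 -0.0311  0.2963 -0.1946  0.6185 -0.7552  0.2511
  0.0211  1.5988  1.7638 -0.7666 -0.1527  0.4277  0.3435 -0.0721 -0.4231
  0.0662]
axis pts in wrist px(1.5x) [(-90, array([190., 344.])), (-85, array([196., 344.])), (-80, array([203., 344.])), (-75, array([209., 344.])), (-20, array([280., 346.])), (20, array([332., 347.]))]
plate [[411.3791 261.5909]
 [417.6767 400.745 ]
 [628.1732 265.8342]
 [629.9425 404.8278]]
```

```bash
python3 -m crank '[{"tx":-1.6,"ty":-4.95,"tz":0,"twist":1.2,"grip":0},{"tx":-1.6,"ty":-4.95,"tz":0,"twist":0,"grip":0},{"tx":-1.6,"ty":-4.95,"tz":0,"twist":0,"grip":0},{"tx":-1.6,"ty":-4.95,"tz":0,"twist":0,"grip":0},{"tx":0,"ty":0,"tz":3,"twist":0,"grip":0},{"tx":0,"ty":0,"tz":3,"twist":0,"grip":0},{"tx":0,"ty":0,"tz":3,"twist":0,"grip":0},{"tx":0,"ty":0,"tz":0,"twist":0,"grip":0}]'
python3 w.py w3
```

```text
time: 3.8
tool_pos: [0.533, -0.0923, 0.1439]
ee_rot: [3.14, -0.006, 3.096]
wrist_force: [-0.2, -0.6, -0.2]
width: 0.0172
3.8 [ 0.53295805 -0.09225787  0.14388267] [ 3.13986394 -0.00572132  3.09560694] [-0.22340361 -0.58319122 -0.20288619] [-2.76479430e-01  9.69237134e-02  1.50454653e+00  3.76032317e-04
  1.54608736e+00 -1.80129551e+00]
```

View pics/w3.png

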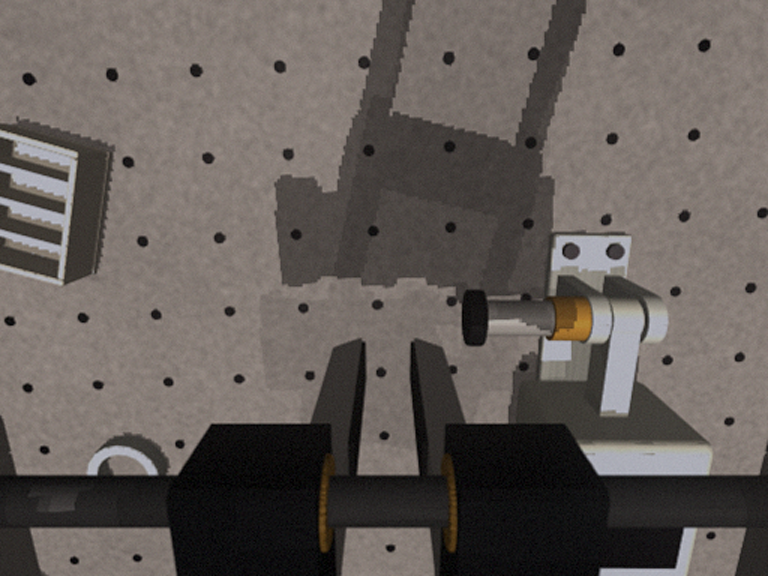

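Head at (475,318), brass collar (573,318), cheeks (597–660,318). Next, back-project these points onto the plane z = 55 mm.

```bash
cat > bp.py <<'E'
from h import *
def bp(z,u,h,s=1.5):
    """back-project pixel (in s-scaled image) to plane z=h"""
    u=(np.array(u)+.5)/s-.5
    R=Ro.from_euler('xyz',z['rot']).as_matrix();H=z['H']
    d=R@(H[:3,:3]@(np.linalg.inv(z['K'])@[*u,1]));o=R@H[:3,3]+z['pos']
    return o+d*(h-o[2])/d[2]
E
python3 - <<'E'
from bp import *
np.set_printoptions(precision=4,suppress=True)
z=np.load('w3.npz')
for n,u,h in[('headL',(463,318),.06),('headR',(487,318),.06),('pin@head',(492,317),.055),('pin@collar',(550,318),.055),('collar L',(553,318),.065),('collar/cheek',(592,318),.067),('cheek2 out',(662,318),.065),('plateL',(552,240),.01),('plateR',(629,236),.01)]: print(n,bp(z,u,h))
E
```

```text
headL [ 0.5403 -0.0529  0.06  ]
headR [ 0.5409 -0.0397  0.06  ]
pin@head [ 0.5422 -0.0359  0.055 ]
pin@collar [ 0.5442 -0.0034  0.055 ]
collar L [ 0.5408 -0.0052  0.065 ]
collar/cheek [0.541  0.0149 0.067 ]
cheek2 out [0.5435 0.0535 0.065 ]
plateL [0.5083 0.0108 0.01  ]
plateR [0.508  0.0591 0.01  ]
```

```bash
python3 -m crank '[{"tx":-0.7,"ty":0,"tz":3,"twist":0,"grip":0},{"tx":0,"ty":0,"tz":3,"twist":0,"grip":0},{"tx":0,"ty":0,"tz":2.8,"twist":0,"grip":0},{"tx":0,"ty":1,"tz":0,"twist":0,"grip":0},{"tx":0,"ty":1,"tz":0,"twist":0,"grip":0},{"tx":0,"ty":0.5,"tz":0,"twist":0,"grip":0}]'
python3 w.py w4
```

```text
time: 4.6
tool_pos: [0.5446, -0.069, 0.0609]
ee_rot: [-3.141, 0.004, 3.094]
wrist_force: [-0.1, 0.8, 0.3]
width: 0.0001
4.6 [ 0.54455495 -0.06897279  0.06091368] [-3.14109627  0.00419417  3.09435887] [-0.14797368  0.78707105  0.25070264] [-2.29455157e-01  1.64349552e-01  1.60010491e+00  2.77290227e-04
  1.37292352e+00 -1.75307060e+00]
```

View pics/w4.png

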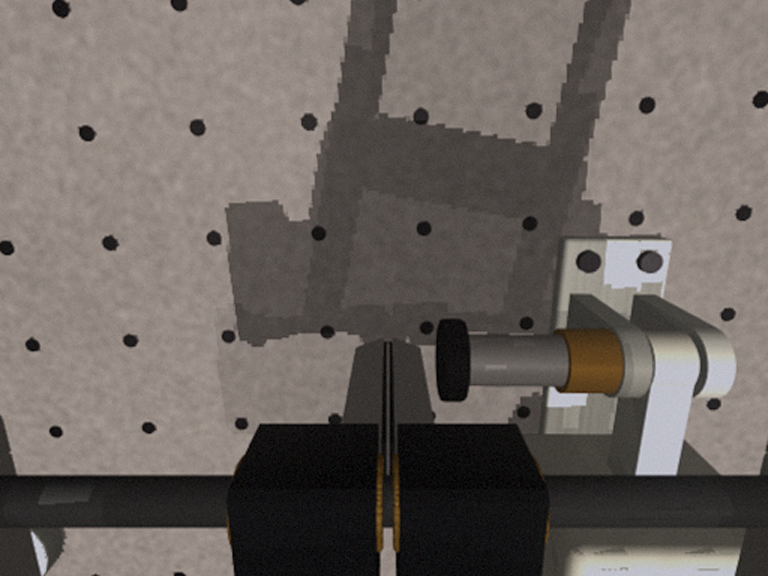

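```bash
python3 -m crank '[{"tx":0.1,"ty":0,"tz":0.6,"twist":0,"grip":0},{"tx":0,"ty":0.5,"tz":0,"twist":0,"grip":0},{"tx":0,"ty":0.5,"tz":0,"twist":0,"grip":0},{"tx":0,"ty":0.5,"tz":0,"twist":0,"grip":0},{"tx":0,"ty":0.5,"tz":0,"twist":0,"grip":0}]'
python3 -m crank '[{"tx":0,"ty":0.5,"tz":0,"twist":0,"grip":0},{"tx":0,"ty":0.5,"tz":0,"twist":0,"grip":0},{"tx":0,"ty":0.4,"tz":0,"twist":0,"grip":0}]'
python3 w.py w5
```

```text
time: 5.28
tool_pos: [0.5428, -0.0503, 0.0523]
ee_rot: [-3.14, -0.001, 3.093]
wrist_force: [-0.4, -3.4, -0.7]
width: 0.0004
time: 5.65
tool_pos: [0.5436, -0.0355, 0.0523]
ee_rot: [3.142, -0.0, 3.093]
wrist_force: [-0.3, -4.4, -2.0]
width: 0.0005
5.65 [ 0.5435848  -0.03548141  0.05230187] [ 3.14151140e+00 -1.97146104e-04  3.09320092e+00] [-0.32334466 -4.36882704 -1.96971683] [-1.69306537e-01  1.66409885e-01  1.61606415e+00  5.81736768e-05
  1.35932412e+00 -1.69172334e+00]
```

View pics/w5.png

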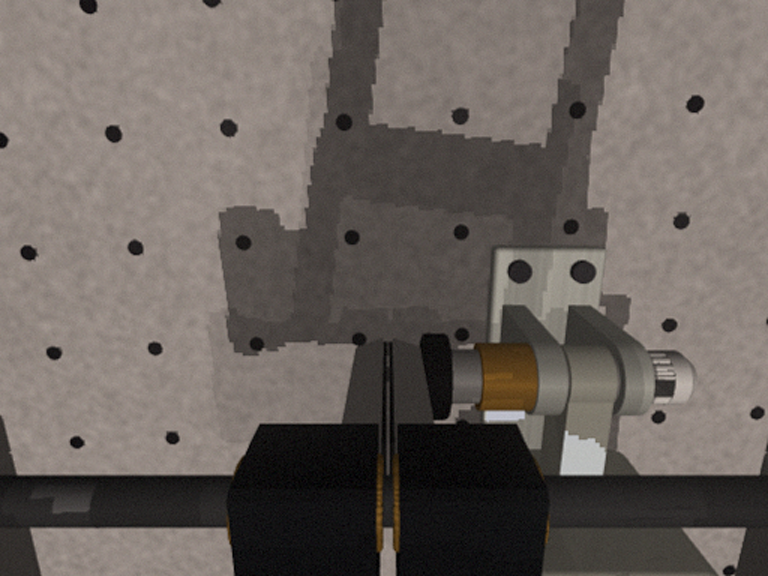

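Pin nose is emerging at (685,375). Head-to-collar gap (452→478) is about 9 mm.

```bash
python3 -m crank '[{"tx":0,"ty":0.4,"tz":0,"twist":0,"grip":0},{"tx":0,"ty":0.3,"tz":0,"twist":0,"grip":0},{"tx":0,"ty":0,"tz":0,"twist":0,"grip":0}]'
python3 -m crank '[{"tx":0,"ty":0.2,"tz":0,"twist":0,"grip":0}]'
python3 -m crank '[{"tx":0,"ty":0.1,"tz":0,"twist":0,"grip":0}]'
python3 -m crank '[{"tx":0,"ty":0.1,"tz":0,"twist":0,"grip":0}]'
```

```text
time: 6.08
tool_pos: [0.544, -0.0282, 0.0525]
ee_rot: [3.141, -0.0, 3.093]
wrist_force: [0.6, -1.7, -1.9]
width: 0.0002
time: 6.2
tool_pos: [0.5441, -0.0269, 0.0525]
ee_rot: [-3.141, -0.0, 3.093]
wrist_force: [-0.7, -3.0, -1.9]
width: 0.0005
time: 6.32
tool_pos: [0.5441, -0.0258, 0.0525]
ee_rot: [3.142, -0.0, 3.093]
wrist_force: [-0.5, -2.8, -1.7]
width: 0.0006
time: 6.45
tool_pos: [0.5442, -0.0249, 0.0525]
ee_rot: [3.142, -0.0, 3.093]
wrist_force: [-1.6, -3.8, -2.0]
width: 0.0007
```

```bash
for i in 1 2 3; do python3 -m crank '[{"tx":0,"ty":0.1,"tz":0,"twist":0,"grip":0}]' | egrep 'pos|force'; done
```

```text
tool_pos: [0.5442, -0.0248, 0.0525]
wrist_force: [-0.4, -6.9, -1.3]
tool_pos: [0.5442, -0.0247, 0.0526]
wrist_force: [-1.3, -8.5, -1.7]
tool_pos: [0.5442, -0.0247, 0.0526]
wrist_force: [-0.6, -11.5, -1.4]
```

Head has met the shim: 11 N with no further motion. Back off, rise and look at the hole.

```bash
python3 -m crank '[{"tx":0,"ty":-1,"tz":0,"twist":0,"grip":0},{"tx":0,"ty":-1.5,"tz":0,"twist":0,"grip":0},{"tx":0,"ty":-0.5,"tz":-4,"twist":0,"grip":0},{"tx":0,"ty":0,"tz":-5,"twist":0,"grip":1},{"tx":0,"ty":3.5,"tz":-1,"twist":0,"grip":1},{"tx":0,"ty":5,"tz":0,"twist":0,"grip":1},{"tx":2.5,"ty":4,"tz":0,"twist":0,"grip":1},{"tx":1.5,"ty":0,"tz":0,"twist":0,"grip":1},{"tx":0,"ty":0,"tz":0,"twist":0,"grip":1}]'
python3 w.py w6
```

```text
time: 7.95
tool_pos: [0.5086, 0.0746, 0.1529]
ee_rot: [3.141, 0.001, 3.093]
wrist_force: [-0.8, -0.1, -0.6]
width: 0.0566
7.95 [0.50858269 0.07464048 0.15287375] [3.14144649e+00 8.97355074e-04 3.09340896e+00] [-0.8150456  -0.13140177 -0.59138782] [ 3.53405021e-02  2.78891376e-02  1.55937541e+00  7.08059372e-05
  1.55342169e+00 -1.48727340e+00]
```

View pics/w6.png

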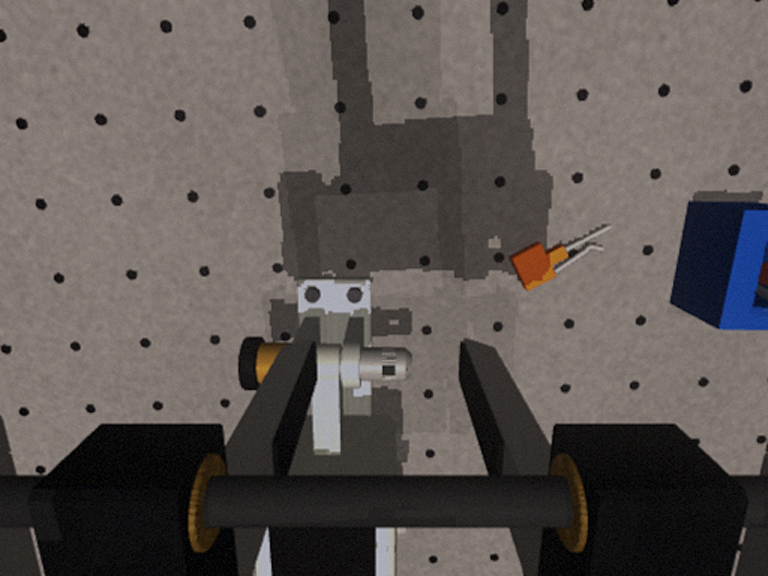

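```bash
python3 - <<'E'
from bp import *
np.set_printoptions(precision=4,suppress=True)
z=np.load('w6.npz');f=z['f']
save('c7.png',f[215:285,150:290],5.5)
E
```

```text
(no output)
```

View pics/c7.png

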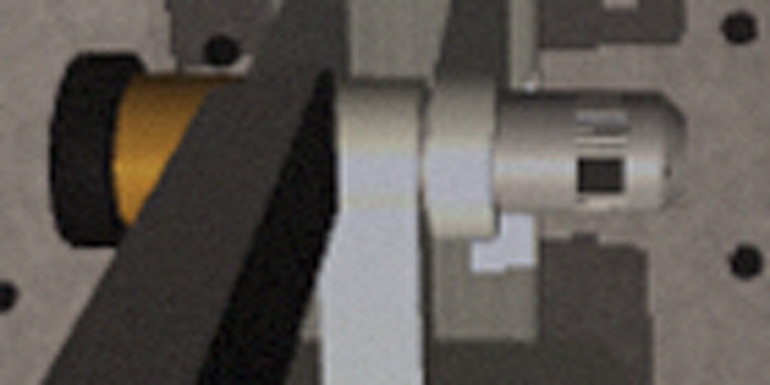

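```bash
python3 - <<'E'
from bp import *
np.set_printoptions(precision=4,suppress=True)
z=np.load('w6.npz')
r=lambda u,v:np.array([(u+.5)/5.5-.5+150,(v+.5)/5.5-.5+215])
import f2
def b(u,v,h): return bp(z,r(u,v),h,1)
print('hole',b(601,175,.065),'L',b(577,175,.065),'R',b(625,175,.065))
print('nose',b(685,150,.055),'cheekout',b(497,160,.066),'cheek top',b(428,160,.066),b(338,160,.066))
print('head face',b(50,150,.055),'headin',b(120,150,.06))
# fit axis x from silhouette at col 560: 
R=Ro.from_euler('xyz',z['rot']).as_matrix();o=R@z['H'][:3,3]+z['pos'];print('cam',o)
for col in(520,560,640):
    a=b(col,92,.055);c=b(col,210,.055)
    # tangent lines in xz plane
    def ang(p): return np.arctan2(p[0]-o[0],o[2]-p[2])
    m=(ang(a)+ang(c))/2;half=(ang(c)-ang(a))/2;D=.010/np.sin(half);
    print(col,'axis x from mid ray at z .055:',o[0]+np.tan(m)*(o[2]-.055),'dist',D,(o[2]-.055)/np.cos(m))
E
```

```text
hole [0.5475 0.0714 0.065 ] L [0.5473 0.0677 0.065 ] R [0.5477 0.0752 0.065 ]
nose [0.5484 0.0851 0.055 ] cheekout [0.5437 0.0554 0.066 ] cheek top [0.5432 0.0446 0.066 ] [0.5426 0.0306 0.066 ]
head face [ 0.5436 -0.018   0.055 ] headin [ 0.5419 -0.0051  0.06  ]
cam [0.4275 0.0766 0.321 ]
520 axis x from mid ray at z .055: 0.5472884812442812 dist 0.3079209094297325 0.2917225005130008
560 axis x from mid ray at z .055: 0.5475953405728521 dist 0.30809794044500544 0.2918486736978698
640 axis x from mid ray at z .055: 0.548209057571347 dist 0.30845373653276936 0.2921018229690613
```

Hole at about (0.5475, 0.072), 7.5 mm wide. The nose is 13.7 mm past it, as specified. Now to the clip.

```bash
python3 -m crank '[{"tx":0.3,"ty":4.4,"tz":0,"twist":0.4,"grip":1},{"tx":0.3,"ty":4.4,"tz":0,"twist":0,"grip":1},{"tx":0.3,"ty":4.4,"tz":0,"twist":0,"grip":1},{"tx":0.3,"ty":4.4,"tz":0,"twist":0,"grip":1},{"tx":0.3,"ty":4.4,"tz":0,"twist":0,"grip":1},{"tx":0,"ty":0,"tz":0,"twist":0,"grip":1},{"tx":0,"ty":0,"tz":0,"twist":0,"grip":1}]'
python3 w.py w7
```

```text
time: 8.98
tool_pos: [0.5065, 0.2944, 0.1521]
ee_rot: [-3.141, -0.0, 3.085]
wrist_force: [0.2, -0.7, 0.4]
width: 0.0939
8.975 [0.50650711 0.29439983 0.15207418] [-3.14066743e+00 -3.59544043e-04  3.08507244e+00] [ 0.15888751 -0.74531796  0.42140586] [ 4.30123451e-01  1.87847359e-01  1.38553549e+00 -6.49667567e-04
  1.56896030e+00 -1.08415139e+00]
```

View pics/w7.png

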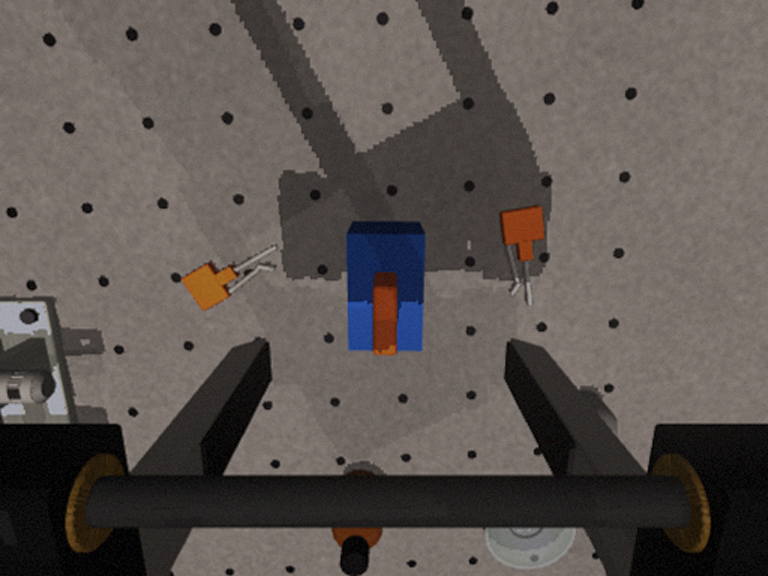

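Fingers are symmetric about column 387 (raw 258), but the stated hand-eye puts tool y = 0 at about 262. So the calibration has a y bias of about 2 mm, which agrees with the contact measurement. I'll check the x side too.

```bash
python3 - <<'E'
from bp import *
np.set_printoptions(precision=4,suppress=True)
z=dict(np.load('w4.npz'));H=z['H'];save('c8.png',z['f'][210:290,220:300],8)
def pt(T): 
    c=(np.array(T)-H[:3,3])@H[:3,:3];q=c@z['K'].T;return q[:,:2]/q[:,2:]
a=pt([[.008,0,.011],[-.008,0,.011],[.008,.0125,.011],[.008,-.0125,.011]]);print(a*1.5,'crop',(a-[220,210])*8)
z=dict(np.load('w7.npz'));z['H']=z['H'].copy();z['H'][1,3]=0
for u,h in[((348,235),.052),((424,235),.052),((424,350),.052),((348,350),.052),((375,287),.098),((396,287),.098),((375,354),.098),((396,354),.098)]: print(u,bp(z,u,h))
E
```

```text
[[392.1647 344.3024]
 [392.0209 381.0395]
 [423.6672 344.3312]
 [360.662  344.2737]] crop [[331.545  156.2796]
 [330.7783 352.2105]
 [499.5586 156.4328]
 [163.5305 156.1264]]
(348, 235) [0.4681 0.2744 0.052 ]
(424, 235) [0.4704 0.3167 0.052 ]
(424, 350) [0.5394 0.3143 0.052 ]
(348, 350) [0.5369 0.269  0.052 ]
(375, 287) [0.4864 0.2895 0.098 ]
(396, 287) [0.4869 0.2995 0.098 ]
(375, 354) [0.5207 0.2874 0.098 ]
(396, 354) [0.5213 0.2977 0.098 ]
```

View pics/c8.png

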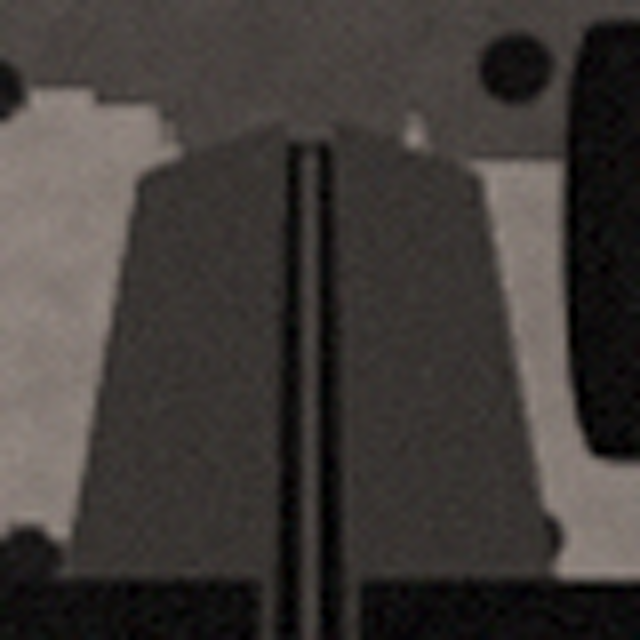

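```bash
python3 -m crank '[{"tx":0.26,"ty":-0.18,"tz":2,"twist":0.3,"grip":1},{"tx":0,"ty":0,"tz":2,"twist":0,"grip":1},{"tx":0,"ty":0,"tz":2,"twist":0,"grip":1},{"tx":0,"ty":0,"tz":1.65,"twist":0,"grip":1},{"tx":0,"ty":0,"tz":0,"twist":0,"grip":0.4},{"tx":0,"ty":0,"tz":0,"twist":0,"grip":0.4},{"tx":0,"ty":0,"tz":0,"twist":0,"grip":0.4}]'
python3 w.py w8
```

```text
time: 9.9
tool_pos: [0.504, 0.294, 0.0773]
ee_rot: [3.14, 0.002, 3.081]
wrist_force: [0.1, -0.1, -0.0]
width: 0.0678
9.9 [0.50398161 0.29403817 0.0772531 ] [3.14045007e+00 2.03088926e-03 3.08069380e+00] [ 0.11789747 -0.05164937 -0.03750592] [ 4.30962787e-01  2.25663285e-01  1.49319361e+00  4.85650543e-05
  1.42040602e+00 -1.07894307e+00]
```

View pics/w8.png

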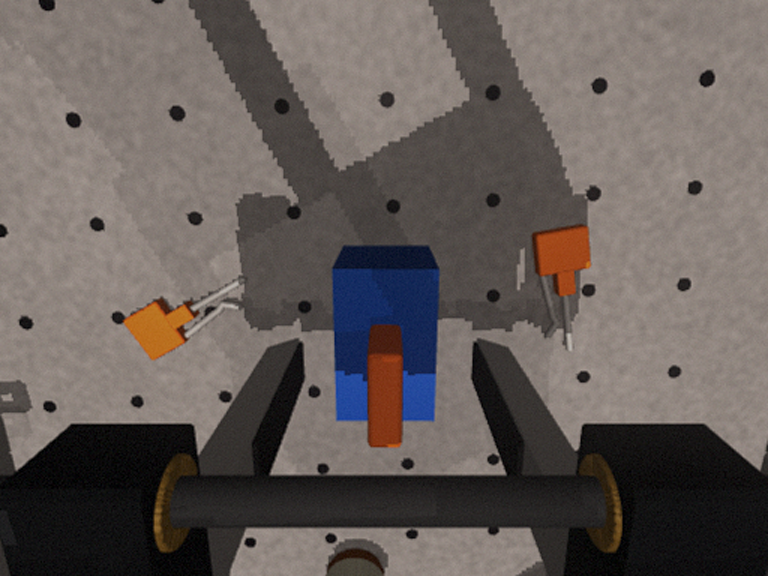

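Tab (385,400) lies between the fingers (303/473, mid 388). Nudge 1 mm and close.

```bash
python3 -m crank '[{"tx":0,"ty":-0.08,"tz":0.15,"twist":0,"grip":0.3},{"tx":0,"ty":0,"tz":0,"twist":0,"grip":0.2},{"tx":0,"ty":0,"tz":0,"twist":0,"grip":0.05},{"tx":0,"ty":0,"tz":0,"twist":0,"grip":0.05},{"tx":0,"ty":0,"tz":0,"twist":0,"grip":0.05},{"tx":0,"ty":0,"tz":0,"twist":0,"grip":0.05}]'
python3 w.py w9
```

```text
time: 10.7
tool_pos: [0.5031, 0.293, 0.0745]
ee_rot: [3.142, -0.0, 3.081]
wrist_force: [-0.1, 0.5, 0.2]
width: 0.012
10.7 [0.50314008 0.2929791  0.07445863] [ 3.14157850e+00 -5.66130388e-05  3.08084418e+00] [-0.09857852  0.50476589  0.19552002] [ 4.29914156e-01  2.26841020e-01  1.49760038e+00  3.96240178e-05
  1.41719452e+00 -1.08013976e+00]
```

View pics/w9.png

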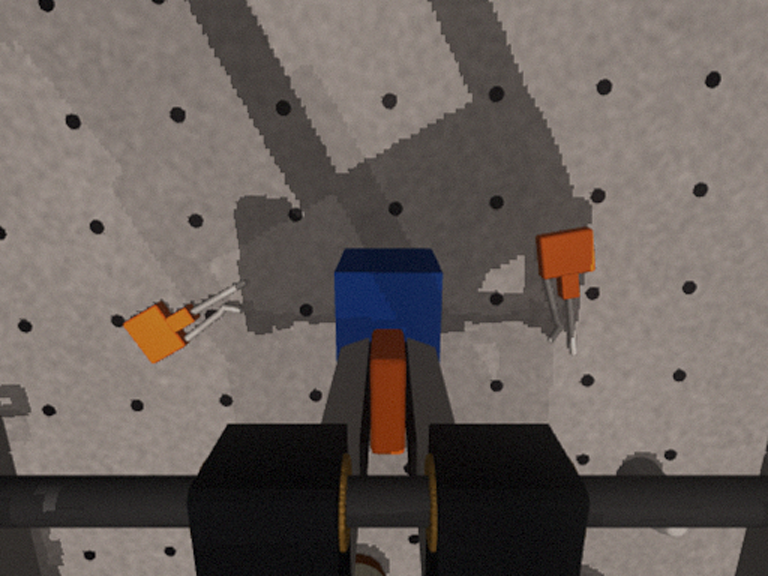

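```bash
python3 -m crank '[{"tx":0,"ty":0,"tz":-1,"twist":0,"grip":0.05},{"tx":0,"ty":0,"tz":-2,"twist":0,"grip":0.05},{"tx":0,"ty":0,"tz":-3,"twist":0,"grip":0.05},{"tx":0,"ty":0,"tz":-2.6,"twist":0,"grip":0.05},{"tx":-0.9,"ty":-3.6,"tz":0,"twist":-0.4,"grip":0.05},{"tx":-0.9,"ty":-3.6,"tz":0,"twist":0,"grip":0.05},{"tx":-0.9,"ty":-3.6,"tz":0,"twist":0,"grip":0.05},{"tx":-0.9,"ty":-3.6,"tz":0,"twist":0,"grip":0.05},{"tx":-0.9,"ty":-3.6,"tz":0,"twist":0,"grip":0.05},{"tx":-0.9,"ty":-3.6,"tz":0,"twist":0,"grip":0.05},{"tx":0,"ty":0,"tz":0,"twist":0,"grip":0.05},{"tx":0,"ty":0,"tz":0,"twist":0,"grip":0.05}]'
python3 w.py w10; python3 - <<'E'
from h import *
for n in['scene','side']:
    p=cams.snapshot(n);f=p['frame'];np.save(n+'10.npy',f)
    x,y=(215,160) if n=='scene' else (205,120)
    save(n+'10.png',f[y:y+100,x:x+100],6)
o=get_obs();print(o['time'],o['width'],o['wrist_force'])
E
```

```text
time: 12.25
tool_pos: [0.5452, 0.0749, 0.1609]
ee_rot: [3.141, 0.0, 3.088]
wrist_force: [-0.6, -0.5, -0.9]
width: 0.0115
12.25 [0.54518983 0.07486352 0.16088209] [3.14069081e+00 2.67353806e-04 3.08773861e+00] [-0.64624608 -0.4687537  -0.90639138] [ 3.28857839e-02  1.04922409e-01  1.46170173e+00  8.75301249e-04
  1.57462403e+00 -1.48405312e+00]
12.4 0.011829752091257265 [-0.3647007  -0.19847439 -1.09258338]
```

View pics/w10.png

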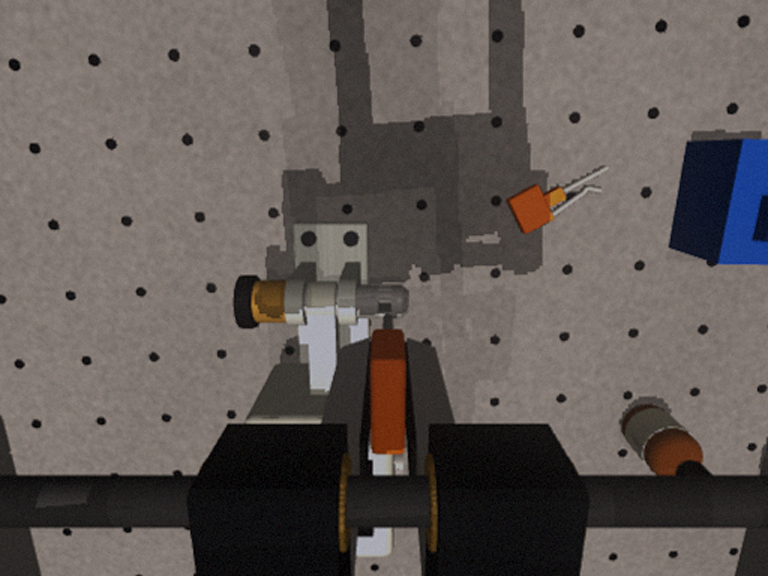

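View pics/scene10.png

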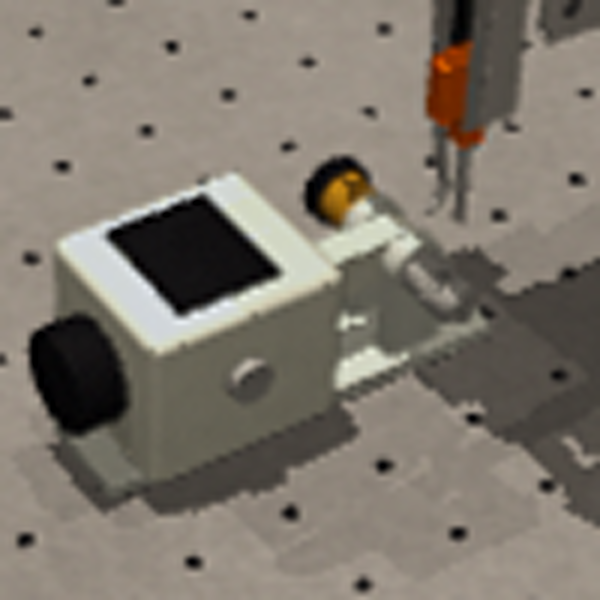

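View pics/side10.png

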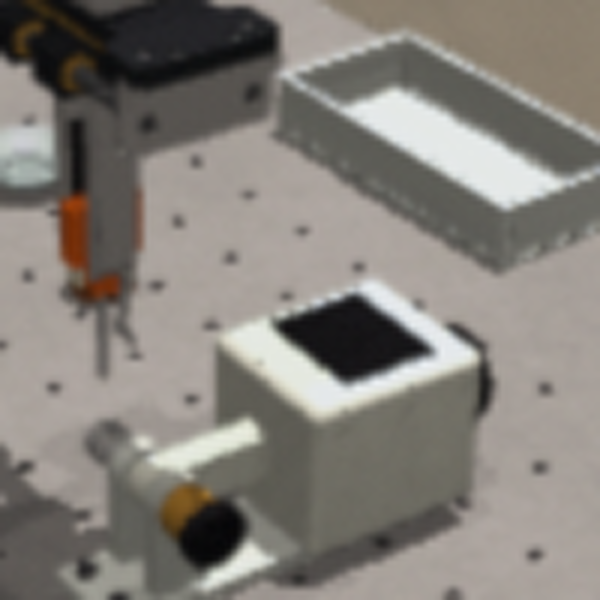

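```bash
python3 - <<'E'
from h import *
f=np.load('w10.npz')['f'];save('c9.png',f[175:235,220:300],9)
E
```

```text
(no output)
```

View pics/c9.png

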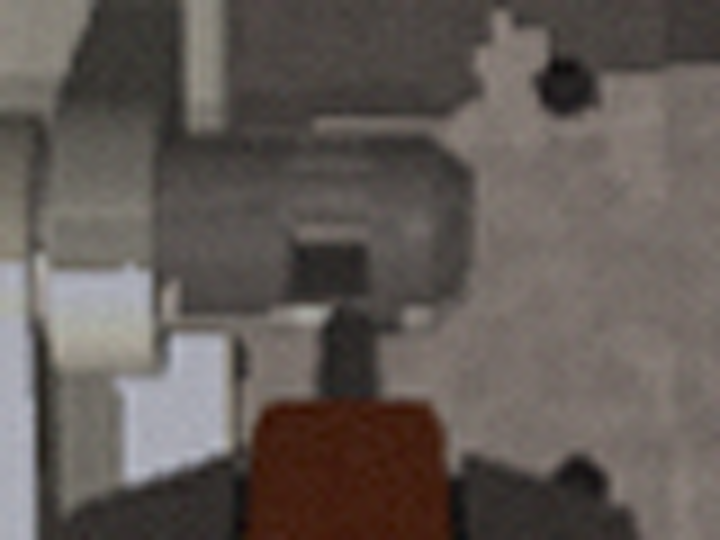

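```bash
python3 - <<'E'
from bp import *
np.set_printoptions(precision=4,suppress=True)
z=np.load('w10.npz')
r=lambda u,v:np.array([(u+.5)/9-.5+220,(v+.5)/9-.5+175])
for v in(305,310,315):
  print('tip far side',bp(z,r(348,v),.0945,1))
print('hole',bp(z,r(330,268),.065,1))
for v in(239,297):print('hole edges',bp(z,r(330,v),.065,1))
R=Ro.from_euler('xyz',z['rot']).as_matrix();o=R@z['H'][:3,3]+z['pos']
a=bp(z,r(330,136),.055,1);c=bp(z,r(200,315),.055,1);ang=lambda p:np.arctan2(p[0]-o[0],o[2]-p[2])
m=(ang(a)+ang(c))/2;print('axis',o[0]+np.tan(m)*(o[2]-.055))
E
```

```text
tip far side [0.5424 0.0731 0.0945]
tip far side [0.5428 0.0731 0.0945]
tip far side [0.5433 0.0731 0.0945]
hole [0.5484 0.0711 0.065 ]
hole edges [0.5455 0.0713 0.065 ]
hole edges [0.5513 0.071  0.065 ]
axis 0.5468707047917789
```

Measured: move tip +2.1 mm in x and −1.7 mm in y onto the hole (vision y 0.0732, contact y 0.0733). Then descend.

```bash
python3 -m crank '[{"tx":-0.22,"ty":-0.16,"tz":0.6,"twist":0,"grip":0.05},{"tx":0,"ty":0,"tz":0.8,"twist":0,"grip":0.05},{"tx":0,"ty":0,"tz":0.6,"twist":0,"grip":0.05},{"tx":0,"ty":0,"tz":0,"twist":0,"grip":0.05}]'
python3 w.py w11; python3 - <<'E'
from h import *
f=np.load('w11.npz')['f'];save('c11.png',f[175:235,220:300],9)
E
```

```text
time: 12.9
tool_pos: [0.5467, 0.0727, 0.1393]
ee_rot: [-3.142, -0.002, 3.088]
wrist_force: [0.4, 1.0, -0.6]
width: 0.0119
12.9 [0.54671695 0.07268364 0.13932486] [-3.14152172e+00 -2.03643485e-03  3.08788033e+00] [ 0.37434193  0.96462777 -0.64857231] [ 2.93047124e-02  1.19759873e-01  1.48865247e+00  9.82419934e-05
  1.53521561e+00 -1.48778296e+00]
```

View pics/c11.png

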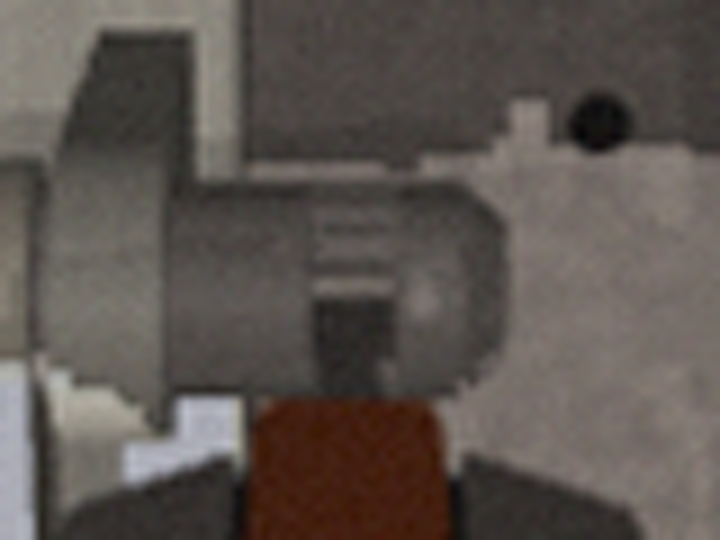

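Leg (col 350) against hole (col 355): about 0.5 mm off. Correct and feel down.

```bash
python3 -m crank '[{"tx":-0.06,"ty":0.04,"tz":0.3,"twist":0,"grip":0.05},{"tx":0,"ty":0,"tz":0.2,"twist":0,"grip":0.05}]' | egrep 'pos|force'
for i in 1 2 3 4; do python3 -m crank '[{"tx":0,"ty":0,"tz":0.15,"twist":0,"grip":0.05}]'| egrep 'pos|force|width'; done
```

```text
tool_pos: [0.5481, 0.073, 0.1355]
wrist_force: [0.4, -0.9, -1.1]
tool_pos: [0.548, 0.073, 0.1339]
wrist_force: [-0.5, -0.2, -1.2]
width: 0.0119
tool_pos: [0.548, 0.073, 0.1324]
wrist_force: [0.8, 0.1, -0.8]
width: 0.0116
tool_pos: [0.548, 0.073, 0.1309]
wrist_force: [0.7, 0.1, -1.5]
width: 0.0119
tool_pos: [0.548, 0.073, 0.1294]
wrist_force: [-0.2, -0.9, -1.4]
width: 0.012
```

```bash
for i in 1 2 3 4 5; do python3 -m crank '[{"tx":0,"ty":0,"tz":0.2,"twist":0,"grip":0.05}]'| egrep 'pos|force|width'; done; python3 w.py w12; python3 - <<'E'
from h import *
f=np.load('w12.npz')['f'];save('c12.png',f[175:245,200:300],7.5)
E
```

```text
tool_pos: [0.548, 0.073, 0.1274]
wrist_force: [0.4, -0.4, -0.5]
width: 0.0119
tool_pos: [0.5479, 0.073, 0.1253]
wrist_force: [-0.1, -0.5, -1.0]
width: 0.0119
tool_pos: [0.5479, 0.073, 0.1233]
wrist_force: [-0.7, 0.6, -1.0]
width: 0.0119
tool_pos: [0.5479, 0.073, 0.1213]
wrist_force: [0.5, 0.5, -0.5]
width: 0.0117
tool_pos: [0.5479, 0.073, 0.1193]
wrist_force: [-0.2, -0.4, -1.4]
width: 0.0114
14.325 [0.5479439  0.07302153 0.11933691] [ 3.14149185e+00 -9.70260724e-06  3.08782066e+00] [-0.16768246 -0.4217484  -1.44680524] [ 2.98516642e-02  1.32379246e-01  1.51511425e+00  1.01559171e-04
  1.49410040e+00 -1.48718045e+00]
```

View pics/c12.png

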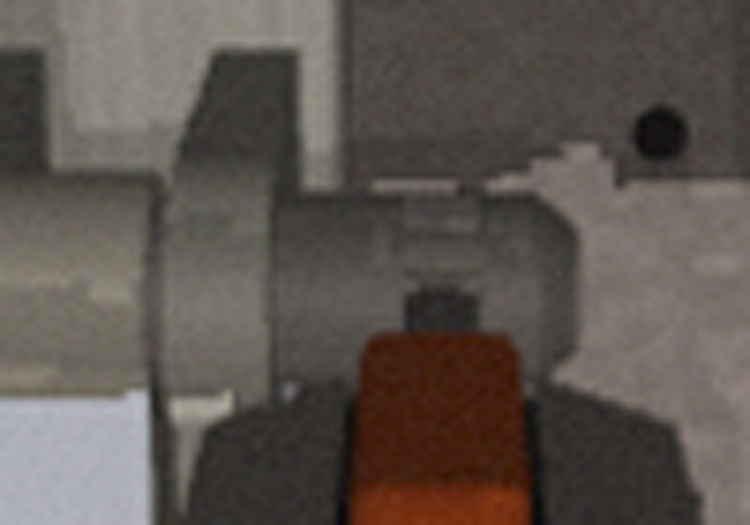

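In the hole, 14 mm deep and centred, no contact force. Continue down over the spring stage.

```bash
for i in 1 2 3 4 5; do python3 -m crank '[{"tx":0,"ty":0,"tz":0.15,"twist":0,"grip":0.05}]'| egrep 'pos|force'; done
```

```text
tool_pos: [0.548, 0.073, 0.118]
wrist_force: [0.1, -0.2, -1.1]
tool_pos: [0.548, 0.073, 0.1165]
wrist_force: [-0.3, 0.5, -0.9]
tool_pos: [0.548, 0.073, 0.1149]
wrist_force: [-0.1, 0.4, 0.7]
tool_pos: [0.5479, 0.073, 0.1134]
wrist_force: [-0.2, -0.0, -1.2]
tool_pos: [0.548, 0.073, 0.1119]
wrist_force: [0.1, 0.4, -1.6]
```

```bash
for i in 1 2 3 4 5; do python3 -m crank '[{"tx":0,"ty":0,"tz":0.1,"twist":0,"grip":0.05}]'| egrep 'pos|force'; done; python3 - <<'E'
from h import *
for n in['scene','side']:
    p=cams.snapshot(n);f=p['frame']
    x,y=(255,170) if n=='scene' else (200,150)
    save(n+'13.png',f[y:y+60,x:x+60],10)
E
```

```text
tool_pos: [0.5479, 0.073, 0.1108]
wrist_force: [-0.1, -1.2, -0.9]
tool_pos: [0.548, 0.073, 0.1099]
wrist_force: [-0.4, -0.2, 0.0]
tool_pos: [0.548, 0.073, 0.109]
wrist_force: [-0.4, -0.1, -1.7]
tool_pos: [0.5482, 0.073, 0.1082]
wrist_force: [1.4, -0.2, 0.2]
tool_pos: [0.5485, 0.073, 0.1074]
wrist_force: [0.7, -0.2, 0.7]
```

View pics/scene13.png

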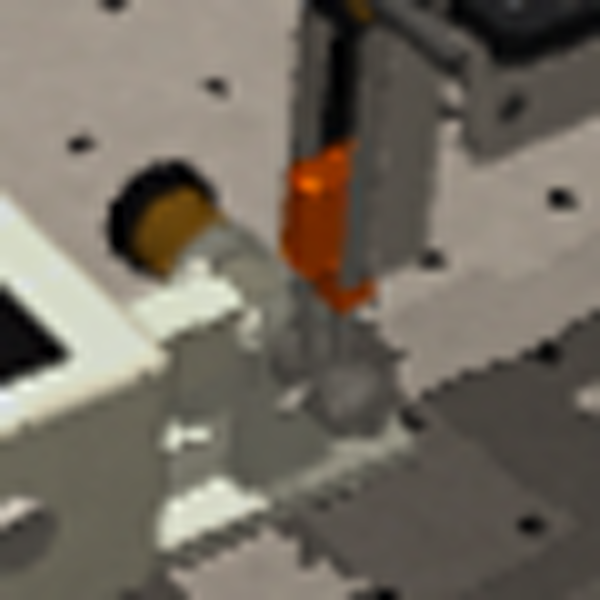

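View pics/side13.png

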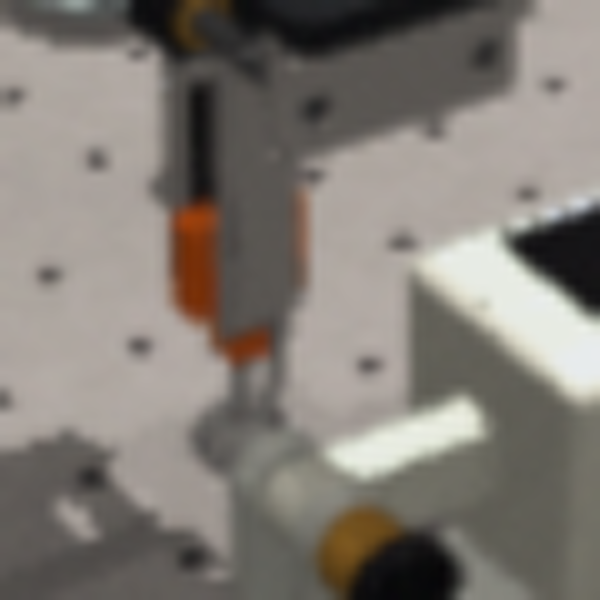

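Straight leg is in the pin and the bent leg is starting to ride on it. Press on in small steps.

```bash
for i in 1 2 3 4 5 6; do python3 -m crank '[{"tx":0,"ty":0,"tz":0.12,"twist":0,"grip":0.05}]'| egrep 'pos|force'; done
```

```text
tool_pos: [0.5487, 0.073, 0.1066]
wrist_force: [0.6, -0.2, 4.1]
tool_pos: [0.5491, 0.073, 0.1057]
wrist_force: [1.5, -1.1, 4.6]
tool_pos: [0.549, 0.073, 0.1047]
wrist_force: [1.9, 0.8, 1.1]
tool_pos: [0.5491, 0.073, 0.1032]
wrist_force: [2.0, 0.1, 6.1]
tool_pos: [0.5492, 0.073, 0.1027]
wrist_force: [-0.0, -0.4, 10.5]
tool_pos: [0.5494, 0.073, 0.1023]
wrist_force: [-0.3, -0.0, 12.7]
```

```bash
for i in 1 2 3 4; do python3 -m crank '[{"tx":0,"ty":0,"tz":0.08,"twist":0,"grip":0.05}]'| egrep 'pos|force|rot'; done
```

```text
tool_pos: [0.5494, 0.073, 0.1021]
ee_rot: [3.141, 0.005, 3.088]
wrist_force: [-0.9, 0.0, 13.7]
tool_pos: [0.5495, 0.073, 0.1018]
ee_rot: [3.141, 0.005, 3.088]
wrist_force: [-2.0, -0.1, 15.4]
tool_pos: [0.5494, 0.0731, 0.1011]
ee_rot: [3.141, 0.005, 3.088]
wrist_force: [0.4, 0.8, 3.0]
tool_pos: [0.5489, 0.0731, 0.0979]
ee_rot: [3.141, 0.003, 3.088]
wrist_force: [2.3, -0.3, 0.5]
```

Peak was 15.4 N, then it let go past the widest part. Continue to the shoulder.

```bash
for i in 1 2 3 4 5 6 7 8; do python3 -m crank '[{"tx":0,"ty":0,"tz":0.1,"twist":0,"grip":0.05}]'| egrep 'pos|force'; done; python3 w.py w14
```

```text
tool_pos: [0.5487, 0.073, 0.0955]
wrist_force: [4.3, 0.1, 2.4]
tool_pos: [0.5486, 0.0729, 0.0944]
wrist_force: [3.9, 0.1, 1.2]
tool_pos: [0.5481, 0.0729, 0.0929]
wrist_force: [3.8, -0.4, -0.2]
tool_pos: [0.5479, 0.0729, 0.092]
wrist_force: [3.4, 0.2, 1.3]
tool_pos: [0.5479, 0.073, 0.0913]
wrist_force: [4.3, -0.3, 0.4]
tool_pos: [0.548, 0.073, 0.0905]
wrist_force: [3.9, -1.0, 1.0]
tool_pos: [0.548, 0.073, 0.0897]
wrist_force: [4.0, -0.9, 1.4]
tool_pos: [0.5481, 0.073, 0.0888]
wrist_force: [3.2, 0.3, 1.7]
17.975 [0.54808712 0.07302832 0.08881901] [3.14145326e+00 4.73140820e-04 3.08780957e+00] [3.17381422 0.33550245 1.72771457] [ 2.98573888e-02  1.53054711e-01  1.55449680e+00  1.00324165e-04
  1.43355801e+00 -1.48716959e+00]
```

View pics/w14.png

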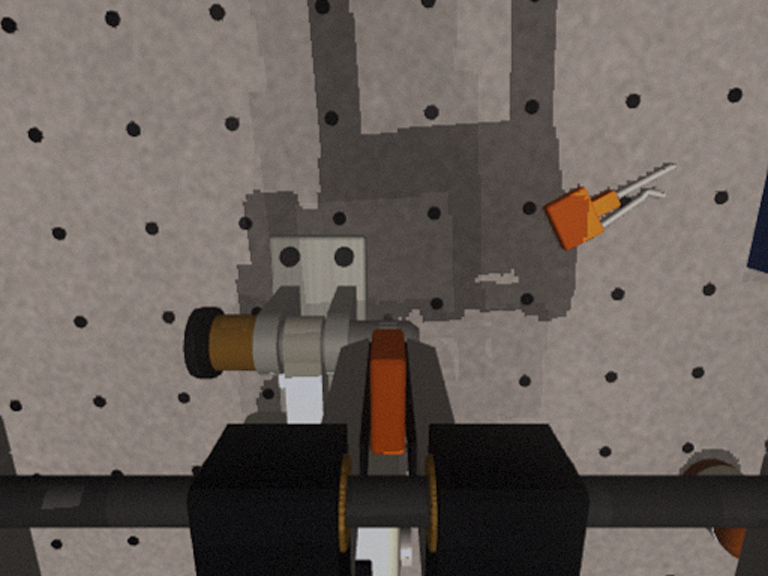

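```bash
for i in 1 2 3 4 5; do python3 -m crank '[{"tx":-0.02,"ty":0,"tz":0.08,"twist":0,"grip":0.05}]'| egrep 'pos|force'; done
```

```text
tool_pos: [0.5482, 0.0731, 0.088]
wrist_force: [3.5, -1.1, 1.9]
tool_pos: [0.5482, 0.073, 0.0869]
wrist_force: [2.6, 0.3, 1.4]
tool_pos: [0.5484, 0.073, 0.0864]
wrist_force: [2.4, -0.4, 5.1]
tool_pos: [0.5486, 0.073, 0.0861]
wrist_force: [0.8, 1.0, 6.7]
tool_pos: [0.5488, 0.0731, 0.0859]
wrist_force: [0.3, 0.0, 8.8]
```

```bash
for i in 1 2; do python3 -m crank '[{"tx":0,"ty":0,"tz":0.08,"twist":0,"grip":0.05}]'| egrep 'pos|force'; done;  python3 - <<'E'
from h import *
for n in['scene','side']:
    p=cams.snapshot(n);f=p['frame']
    x,y=(255,170) if n=='scene' else (200,150)
    save(n+'15.png',f[y:y+60,x:x+60],10)
E
```

```text
tool_pos: [0.5488, 0.0731, 0.0856]
wrist_force: [-1.5, 1.0, 11.3]
tool_pos: [0.549, 0.0731, 0.0853]
wrist_force: [-1.8, -0.9, 12.9]
```

View pics/scene15.png

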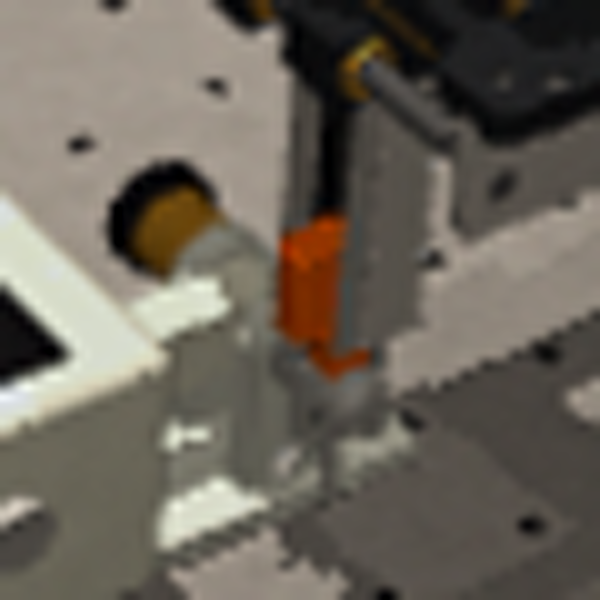

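View pics/side15.png

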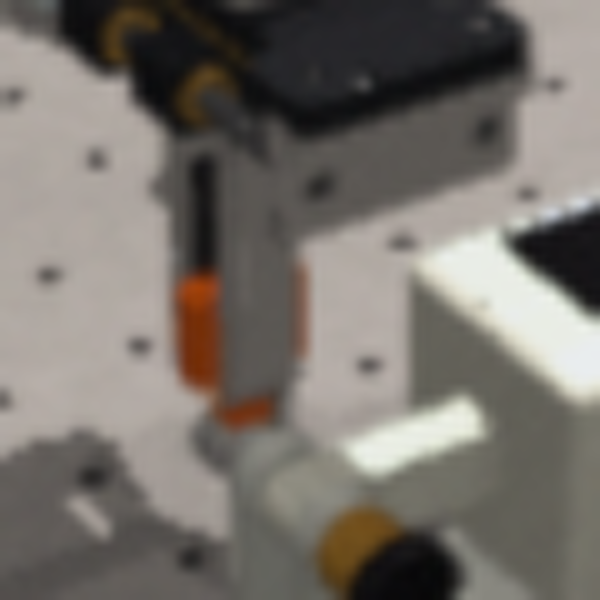

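Shoulder rests on the crown at 13 N. Relax the push and open.

```bash
python3 -m crank '[{"tx":0.05,"ty":0,"tz":-0.2,"twist":0,"grip":0.05},{"tx":0,"ty":0,"tz":-0.1,"twist":0,"grip":0.05}]'; python3 -m crank '[{"tx":0,"ty":0,"tz":0,"twist":0,"grip":0.35},{"tx":0,"ty":0,"tz":0,"twist":0,"grip":0.35},{"tx":0,"ty":0,"tz":0,"twist":0,"grip":0.35}]'; python3 w.py w16
```

```text
time: 19.25
tool_pos: [0.5484, 0.073, 0.0866]
ee_rot: [3.141, 0.0, 3.088]
wrist_force: [2.9, 0.3, 4.3]
width: 0.0116
time: 19.62
tool_pos: [0.5474, 0.073, 0.0848]
ee_rot: [-3.141, -0.003, 3.088]
wrist_force: [0.6, 0.1, 0.2]
width: 0.0329
19.625 [0.54738054 0.07297423 0.08475664] [-3.14146726e+00 -3.04273574e-03  3.08781491e+00] [0.59042355 0.05925264 0.18220011] [ 2.97790563e-02  1.57157237e-01  1.55825576e+00  1.30294594e-04
  1.42922224e+00 -1.48725830e+00]
```

View pics/w16.png

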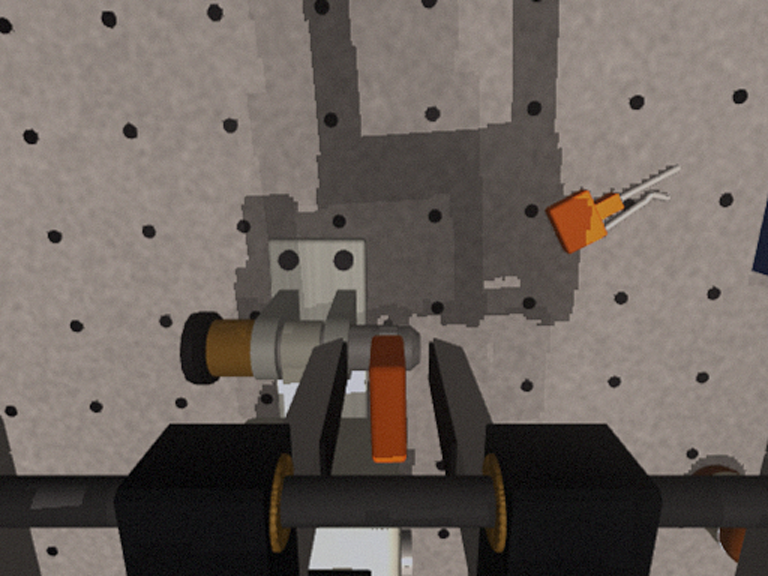

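Released. The tab stands free between the fingers at (388,400), and the head is against the brass. Rise and check.

```bash
python3 -m crank '[{"tx":0,"ty":0,"tz":-2,"twist":0,"grip":0.35},{"tx":0,"ty":0,"tz":-3,"twist":0,"grip":0.35},{"tx":0,"ty":0,"tz":-4,"twist":0,"grip":0.35},{"tx":2,"ty":4,"tz":-3,"twist":0,"grip":0.4},{"tx":5,"ty":2,"tz":0,"twist":0,"grip":0.4},{"tx":4,"ty":1,"tz":0,"twist":0,"grip":0.4},{"tx":0,"ty":0,"tz":0,"twist":0,"grip":0.4}]'; python3 w.py w17;  python3 - <<'E'
from h import *
for n in['scene','side']:
    p=cams.snapshot(n);f=p['frame'];save(n+'17f.png',f)
    x,y=(255,170) if n=='scene' else (200,150)
    save(n+'17.png',f[y:y+60,x:x+60],10)
    for q in['clip','pin']:
      for d in cams.outline_of(p,q)[:4]: print(n,q,d['conf'],d['centre'])
E
```

```text
time: 20.55
tool_pos: [0.4404, 0.1496, 0.2062]
ee_rot: [3.141, 0.0, 3.09]
wrist_force: [-0.3, 0.6, -0.3]
width: 0.0375
20.55 [0.44035248 0.14959392 0.20621784] [3.14128513e+00 4.94238909e-05 3.09030167e+00] [-0.29716931  0.55511864 -0.30858062] [ 2.05267556e-01 -1.01462692e-01  1.57844561e+00  2.86175977e-04
  1.66448389e+00 -1.31421100e+00]
scene clip 0.74 [152.3, 149.5]
scene clip 0.71 [288.6, 196.1]
scene clip 0.67 [325.1, 237.9]
scene clip 0.58 [392.2, 289.5]
scene pin 0.5 [269.4, 192.8]
side clip 0.57 [223.8, 184.5]
side pin 0.61 [237.2, 208.6]
```

View pics/scene17.png

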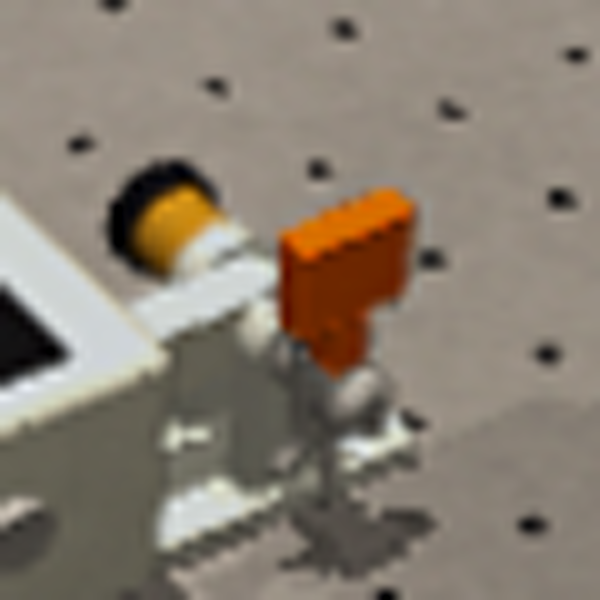

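View pics/side17.png

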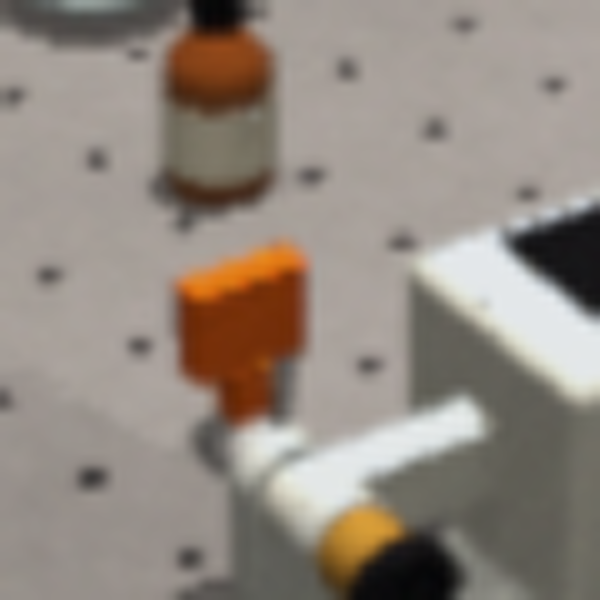

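View pics/w17.png

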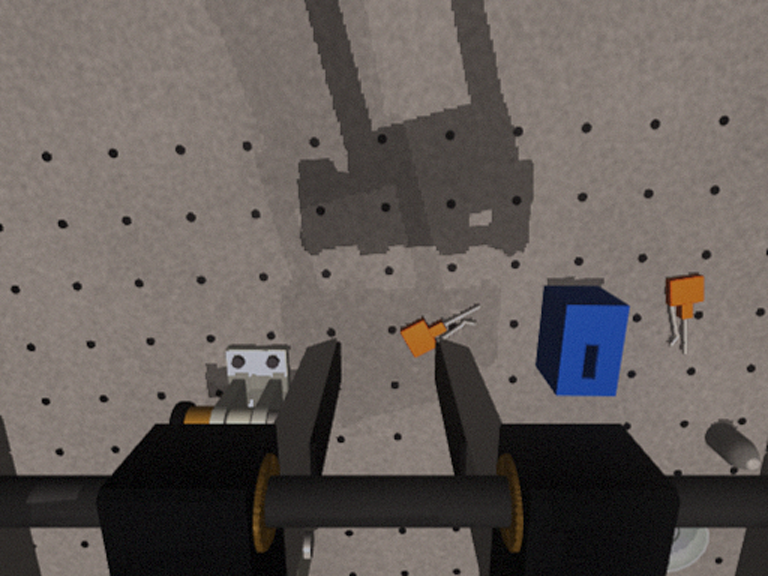

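Clip stands free on the pin in both views, and the rack slot at (590,360) is empty. I'll check its height and tilt numerically.

```bash
python3 - <<'E'
from fit import *
np.set_printoptions(precision=4,suppress=True)
sc=raw([(280,240),(395,188),(414,208),(298,258),(413,295),(284,325)],10,(255,170))
Ms=np.array([[18,-6,92],[-18,-6,92],[-18,6,92],[18,6,92],[-18,6,62],[18,-6,62]])/1000
sd=raw([(184,304),(305,262),(292,242),(178,284),(190,380),(304,352)],10,(200,150))
Md=np.array([[-18,-6,92],[18,-6,92],[18,6,92],[-18,6,92],[-18,-6,62],[18,-6,62]])/1000
def T(a,M): return M@Ro.from_euler('xyz',[a[3],a[4],a[5]]).as_matrix().T+a[:3]
def g(a): return np.concatenate([(proj('scene',T(a,Ms))-sc).ravel(),(proj('side',T(a,Md))-sd).ravel()])
b=least_squares(g,[.5475,.073,.0195,0,0,-.054],x_scale=[.01]*3+[.1]*3,loss='soft_l1',f_scale=.5)
print(b.x[:3],np.degrees(b.x[3:]));print(b.fun)
E
```

```text
[0.55   0.0785 0.0181] [ 3.2403  1.1903 -3.2848]
[-0.8973 -0.6026 -0.8375 -0.2872  0.1166  0.0444  0.1125 -0.0068 -0.1183
  0.721  -1.4192  0.2894  0.4219 -0.359  -0.0545  0.0637 -1.158  -0.1561
 -1.3408 -0.6394 -0.4352  1.2926 -0.3834  0.2298]
```

```bash
python3 -m crank '[{"tx":-2,"ty":-3.7,"tz":0,"twist":0,"grip":1},{"tx":-2.2,"ty":-3.7,"tz":0,"twist":0,"grip":1},{"tx":0,"ty":0,"tz":0,"twist":0,"grip":1},{"tx":0,"ty":0,"tz":0,"twist":0,"grip":1},{"tx":0,"ty":0,"tz":0,"twist":0,"grip":1},{"tx":0,"ty":0,"tz":0,"twist":0,"grip":1}]'; python3 w.py w18; python3 - <<'E'
from h import *
f=np.load('w18.npz')['f'];save('c18.png',f[200:300,200:320],6)
E
```

```text
time: 21.75
tool_pos: [0.4801, 0.0734, 0.2061]
ee_rot: [3.141, 0.0, 3.089]
wrist_force: [0.0, -0.5, 0.1]
width: 0.0927
21.75 [0.48006284 0.07343653 0.20612915] [3.14132828e+00 2.88419382e-04 3.08922580e+00] [ 0.00332712 -0.50486315  0.07837394] [ 3.48172791e-02 -5.48786503e-02  1.53525826e+00  2.39226894e-04
  1.66090270e+00 -1.48359067e+00]
```

View pics/c18.png

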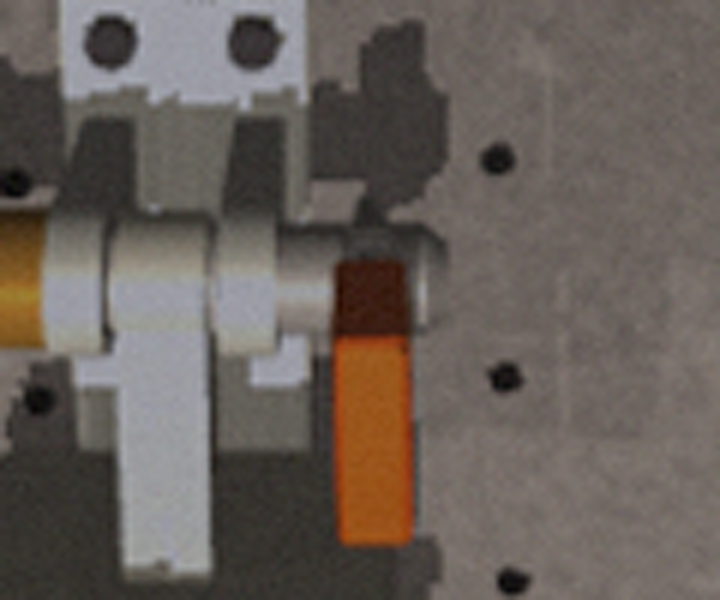

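The tab is upright from above: bottom and top centres are at cols 370 and 371.5, and perspective alone predicts 372.5. Height fits home, and nothing is touching. Handing in.

```bash
python3 -c "
from bench import ticket,get_obs
print(get_obs()['time']);print(ticket.close_job())"
```

```text
21.8
the job is handed in; nothing more can be done
None
```

The camera module is locked: I pushed the pin home, fitted the R-clip through its cross-hole and let go. I handed the job in at 21.8 s.

- **Pin:** I pushed the head with the closed fingers until it stopped dead against the brass collar at about 11 N. The hole then showed about 18 mm outside the +y cheek. The wrist camera put the hole about 2 mm off the contact measurement in y, and the finger symmetry pointed the same way, so I corrected for it.
- **Clip:** I took the clip from the blue rack and it entered the hole on the first try with no contact force. The bent leg rode over the pin at a peak reading of 15.4 N and let go. I then pressed the shoulder onto the crown with about 13 N and released.
- **Last checks:**
  - Both outside cameras show the clip standing on the pin.
  - The fitted tip height is about 18 mm against 19.5 mm nominal, which is within camera error.
  - From above it is within about 0.5° of upright. The two outside cameras gave a noisy 3° about x, which disagrees; I trusted the close view.
  - The head is on the collar and nothing touches the robot. In the parts of the last pictures I looked at, the bystanders seemed unmoved; I did not measure them.
  - I could not see the closed bent leg under the pin clearly. That it snapped closed is inferred from the force drop and from the shoulder stopping at its expected height.

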